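# Load the welding press's blank magazine from behind the spray cans

### The job

Clear the red and the white can, which stand in the way, into the grey side tray, both upright; then fetch the two discs behind them and load them into the stack magazine between its four posts, the steel disc first and the copper disc on top, and press the stack down until the spring follower is fully down. After that stand each can upright back in the middle of the circle of its own colour. Never tip a can over, and leave the wrench and the screwdriver alone.

Things in the scene. Friction and masses are not known exactly. Their poses are not given: they have to be found in the camera images.
- can_red: red closed can, a plain upright cylinder 50 mm in diameter and 110 mm tall with a shoulder tapering above 98 mm; about 250 g. Origin: centre of its underside; z up along its axis. Starts on the red circle.
- can_white: white closed can, same shape and size as the red one. Origin: centre of its underside. Starts on the white circle.
- disc_steel: flat dark grey steel disc, 52 mm in diameter, 12 mm thick, about 200 g, lying flat on the blue board behind a can, only about 15 mm from it: a gripper has no room until the cans are gone. Origin: centre of its underside; z up. Loaded and fully down, its origin is 20 mm above the magazine's.
- disc_copper: flat copper-coloured disc, 52 mm in diameter, 12 mm thick, about 200 g, lying flat on the blue board behind the other can. Origin: centre of its underside; z up. Loaded on the steel disc and fully down, its origin is 32 mm and its top 44 mm above the magazine's origin.
- circle_red: fixed red round plate, 64 mm in diameter, 3 mm thick, the red can's home, on the 6 mm blue board. Origin: centre of its underside. Its x axis points to the board's back row, 65 mm on, where the discs lie; its y axis lies along the row: the two circles are 100 mm apart along y, and so are the discs. The board's back edge, 52 mm behind the disc centres, has a rail 18 mm high.
- circle_white: fixed white round plate, 64 mm in diameter, 3 mm thick, on the same board, axes as the red one: the white can's home. Origin: centre of its underside.
- tray: fixed grey open tray, the side area, 120 mm (its x) by 190 mm (its y), rim 18 mm high, walls and floor 4 mm thick, to the left or right of the board. Origin: centre of its underside on the bench. It has room for both cans side by side along y, e.g. at y = +45 and -45 mm.
- magazine: fixed; cream base 100 x 100 x 10 mm, four 8 mm posts at x, y = +-23 mm, pointed above 62 mm, 72 mm high; a disc has 2.5 mm play, gaps between posts (38 mm) face x and y. In the middle a black spring follower, 38 mm wide: top 40 mm above origin, 20 mm when fully down; needs 8 N, 11 N at the bottom, less the discs' weight; a friction brake holds it where pushed. Origin: centre underside.
- wrench: bystander: steel open-end wrench lying on the bench beyond the board. Origin: on its underside, about mid-length.
- screwdriver: bystander: screwdriver with white handle lying on the bench between the robot and the board. Origin: on its underside, about mid-length.

How it is judged:
By the outcome, as a careful person would: the job done as asked, in the order asked, and still so for the second after the job is handed in, with the robot touching nothing.
It also fails if it takes over 144 s, if anything falls off the work surface, if the arm or the gripper's body presses on something with over 40 N, if the wrist force passes 120 N, or if a joint passes its speed limit or range.

### The arm

A 6-joint arm with a two-finger parallel gripper is mounted at the origin on the work surface. World frame = base frame: x ahead of the robot, y to its left, z up, the work surface at z = 0. Lengths are in m, angles in rad, forces in N, time in s.
With the tool pointing down it reaches from about 0.35 to 0.925 m from the base axis. Payload 6.4 kg.
Tool frame: the origin (TCP) lies midway between the tips of the shut fingers; the grasp point (between the pads) lies 19 mm behind it; z points along the fingers, y is the line along which they close (so a half turn about z gives the same grasp; the last joint's range is limited). The gripper opens to 85 mm and grips with 20 to 120 N. Pads are 22 mm wide; open, the fingers measure 114 mm over their backs; the gripper's body (76 mm by 85 mm) begins 54 mm behind the grasp point. The pads swing forward as they close: fully open they stand 13 mm farther back than shut.
Start: joints at [-1.441, 0.245, 1.558, -0, 1.339, -0.174], TCP at [0.194, -0.62, 0.196] pointing down, gripper open.
Joint ranges: [-3.13, 3.13], [-1.02, 2.26], [0.13, 2.54], [-0.95, 4.09], [0.21, 2.88], [-2.74, 2.74]. Speed limits (rad/s): [2.57, 2.57, 3.14, 3.14, 3.14, 3.14].

### API

Orientations are given as a rotation vector (axis times angle).
In Python, from cell import bot, imaging, cut_out gives the robot as it stands.
- The arm moves only by the shell command python3 -m inch 'ROWS' [FORCE]. ROWS is JSON, a list of rows, each a list of 3 entries, a list of its own where there are three numbers: the opening, from 0 (shut) to 1 (fully open), then the shift along the tool's x, y, z in mm, then the turn about the tool's z in degrees. In form: [[grip, [dx, dy, dz], yaw], ...]. A call has 1 to 10 rows; each row shifts and turns the commanded pose from where the row before left it, along the tool's axes as they then stand; what a row does not reach is not made up. A row lasts 1/10 s, in which the tool goes at most 50 mm and 8.59 degrees, less where a joint would pass 70% of its speed; a pose out of reach is approached as far as the arm can. A call with a gripper value outside its range is refused whole. The fingers move at their own pace and stop on an object; FORCE is the grip in N (left out, the last holds). Time passes only in rows, so rows that do not move let the fingers close. It gives the time, the measured TCP pose, the force, the opening and the grip force at its end, in the units of the state.
- bot.get_state(): the state, without advancing time (a new reading comes with each control period).
- imaging.snapshot(name): name is "scene" or "top"; returns a dict with "frame" (400x640x3 uint8, red, green, blue), "K" (3x3 intrinsics, pixels), "distortion" ([k1, k2, p1, p2, k3] as OpenCV has them; the pictures are not rectified), "origin" and "attitude" of the camera in the world. Camera axes: x right, y up, looking along -z (the intrinsics and any distortion apply to the point x, -y, -z); pixel columns grow to the right and rows downward; lengths in m; the calibration is good to about 2 mm. A picture is of the moment at which its call begins. There is no depth.
- bot.job_done(): hands the job in; it is judged then, once.
Trained networks look in a picture, given as the dict that the camera call returned (one of the last four; its "shot" number tells which), for a name from the list of things; names that differ only in an ending like _2 or _b are one class to them, and where a whole thing is asked for, a point or a joint stands for the part that bears it (a point fixed in the world has none). Each returns a list of dicts, best first, with "score" (0 to 1); they miss things now and then, are a little off and sometimes report something else, mostly with a low value. They report only what shows in the picture. A call takes as long as a camera call.
- cut_out(picture, label): "mask" (400x640 bool, what is visible of it) and "position" ([column, row] in pixels, amid what is visible of it).
The state is a dict: "time_s": time; "q": joint angles; "joint_vel": joint speeds; "tau": joint torques, N m; "eef_pos": TCP position; "ee_rot": TCP orientation; "contact_force": force on the tool from outside, world axes, zero at the start; "moment": the same for the moment, N m; "gripper_width": opening from 0.0 (shut) to 1.0 (fully open); "gripper_force": force on a finger pad.
Only numpy, scipy, OpenCV 4.12 (cv2) and the standard library are available. Lean on these libraries where they do the work, as an engineer would, in place of code of your own. Each camera call takes 0.05 s, during which the arm holds its last target. There are 200 camera calls.

## Working session

There is one attempt and no reset: what is moved stays moved. The work goes in short steps, Python scripts to look and compute and a shell command to move; the robot and the scene stay as the last step left them, time stands still between calls to the robot, and variables do not carry over. Pictures are saved under pics/ and viewed, at most 14 in all, crops included, and the job is handed in when it is done.

```bash
ls; mkdir -p pics
cat > h.py <<'E'
import numpy as np, cv2
from cell import bot, imaging, cut_out
from scipy.spatial.transform import Rotation as R
def cam(p):
    A=np.array(p["attitude"],float)
    Rm=A if A.shape==(3,3) else R.from_rotvec(A).as_matrix()
    return Rm,np.array(p["origin"],float),np.array(p["K"],float),np.array(p["distortion"],float)
def ray(p,uv):
    Rm,o,K,d=cam(p)
    u=cv2.undistortPoints(np.array(uv,float).reshape(-1,1,2),K,d).reshape(-1,2)
    return o,(Rm@np.c_[u[:,0],-u[:,1],-np.ones(len(u))].T).T
def onz(p,uv,z):
    o,r=ray(p,uv); return o+r*((z-o[2])/r[:,2])[:,None]
def proj(p,X):
    Rm,o,K,d=cam(p); c=(np.atleast_2d(X)-o)@Rm; c=c*[1,-1,-1]
    return cv2.projectPoints(c,np.zeros(3),np.zeros(3),K,d)[0].reshape(-1,2)
def save(p,n): cv2.imwrite(f"pics/{n}.png",p["frame"][:,:,::-1])
def center(p,l,z):
    "mask min-area-rect and centroid on plane z"
    for r in cut_out(p,l)[:2]:
        m=r["mask"].astype(np.uint8)
        c=max(cv2.findContours(m,0,2)[0],key=cv2.contourArea)
        w=onz(p,c.reshape(-1,2),z)[:,:2].astype(np.float32)*1000
        (cc,rr)=cv2.minEnclosingCircle(w); 
        print(l,round(r["score"],2),np.round(r["position"]),"area",m.sum(),"circ",np.round(cc,1),round(rr,1),"rect",[np.round(t,1) for t in cv2.minAreaRect(w)])
E
python3 - <<'E'
from h import *
print(bot.get_state())
for n in("scene","top"):
    p=imaging.snapshot(n); save(p,n+"0"); print(n,p["origin"],p["attitude"],p["K"],p["distortion"])
    for l,z in dict(can_red=.119,can_white=.119,disc_steel=.018,disc_copper=.018,circle_red=.009,circle_white=.009,tray=.018,magazine=.010,wrench=0.005,screwdriver=0.01).items(): center(p,l,z)
E
```

```text
pics
{'time_s': 0.0, 'q': array([-1.44112361e+00,  2.45832070e-01,  1.55904093e+00, -2.05649413e-08,
        1.33871404e+00, -1.74104237e-01]), 'joint_vel': array([ 0.00087559,  0.00014951, -0.00040489,  0.00116694,  0.00215844,
       -0.00107738]), 'tau': array([ 1.26198054e-03, -4.29501379e+01, -3.26129580e+01, -3.46555510e-05,
        5.38729801e-03, -2.28199087e-05]), 'eef_pos': array([ 0.19435063, -0.61958977,  0.19445442]), 'ee_rot': array([-3.10345288e+00, -4.75037432e-01, -6.95158350e-05]), 'contact_force': array([ 0.39053755, -0.07804089, -1.01500378]), 'moment': array([0.04916295, 0.02788474, 0.03192078]), 'gripper_force': 0.0, 'gripper_width': 0.9971889066937903}
scene [0.8961507  0.29423521 0.68396659] [0.30686429 0.69995765 2.25755466] [[393.97948627   0.         317.19711941]
 [  0.         393.97948627 201.96977488]
 [  0.           0.           1.        ]] [-0.04498149  0.          0.          0.          0.        ]
can_red 0.62 [368. 187.] area 1133 circ [518.3  63.1] 57.0 rect [array([517.2,  64.8]), array([113.7,  48.3]), np.float64(34.8)]
can_white 0.89 [327. 1
[... 3294 characters left out ...]
85.8, -41.2]), array([48.4, 15.2]), np.float64(24.8)]
tray 0.63 [216. 260.] area 3533 circ [455.3 279.7] 110.9 rect [array([454.4, 280.5]), array([124. , 195.2]), np.float64(5.3)]
magazine 0.72 [430. 249.] area 1494 circ [ 459.2 -275.4] 69.0 rect [array([ 459. , -274.8]), array([101. , 103.9]), np.float64(5.6)]
magazine 0.63 [287. 147.] area 506 circ [758.5  73.7] 85.6 rect [array([757. ,  73.3]), array([170. ,  35.3]), np.float64(87.2)]
wrench 0.86 [283. 148.] area 411 circ [760.4  75.6] 84.9 rect [array([756.2,  75.3]), array([168.3,  37.9]), np.float64(86.1)]
screwdriver 0.95 [333. 297.] area 485 circ [353.8   8.2] 88.3 rect [array([353.5,   8.2]), array([176.5,  25.9]), np.float64(83.5)]
```

Run:
```python
import cv2
a=cv2.imread("pics/scene0.png"); cv2.imwrite("pics/s0.png",cv2.resize(a[80:350,230:590],None,fx=2.2,fy=2.2,interpolation=2))
a=cv2.imread("pics/top0.png"); cv2.imwrite("pics/t0.png",cv2.resize(a[120:320,150:500],None,fx=2.2,fy=2.2,interpolation=2))
```

```text
(no output)
```

View pics/s0.png

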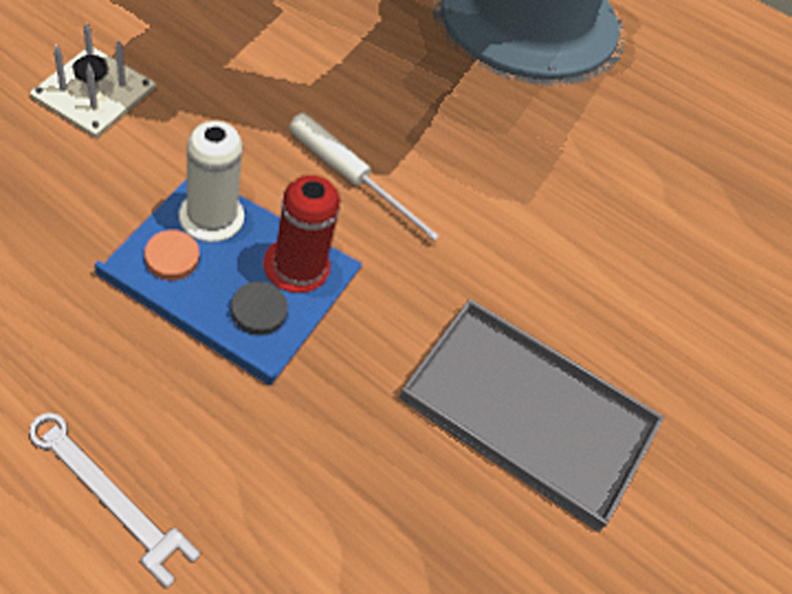

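View pics/t0.png

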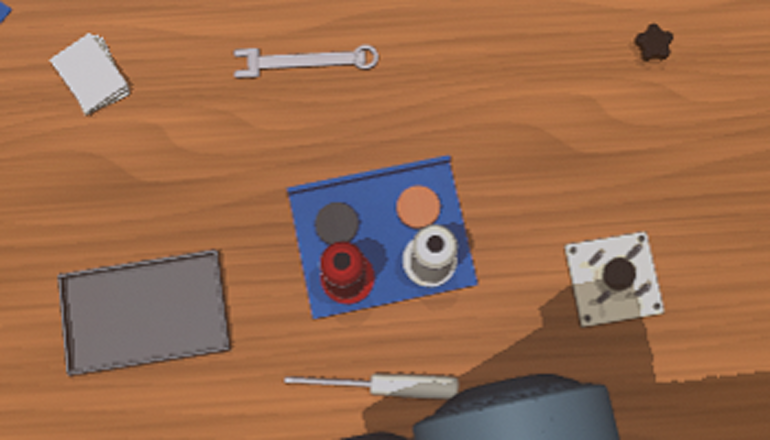

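```bash
cat >> h.py <<'E'
from scipy.optimize import minimize
T=np.linspace(0,2*np.pi,40)
def ring(r,z): return np.c_[r*np.cos(T),r*np.sin(T),0*T+z]
def boxp(a,b,z0,z1): return np.array([[x,y,z] for x in(-a/2,a/2) for y in(-b/2,b/2) for z in(z0,z1)])
S=8
def iou(p,mask,X):
    h=cv2.convexHull(proj(p,X).astype(np.float32)).reshape(-1,2)
    u0,v0=np.maximum(h.min(0)-15,0).astype(int); u1,v1=(h.max(0)+15).astype(int)
    m=cv2.resize(mask[v0:v1,u0:u1].astype(np.uint8),None,fx=S,fy=S,interpolation=0)
    r=np.zeros_like(m); cv2.fillPoly(r,[np.round((h-[u0,v0]+.5)*S).astype(np.int32)],1)
    return (m&r).sum()/(m|r).sum()
def fit(views,model,x0,yaw=False):
    def X(v):
        a=v[2]/57.2958 if yaw else 0
        return model@np.array([[np.cos(a),np.sin(a),0],[-np.sin(a),np.cos(a),0],[0,0,1]])+[v[0]/1e3,v[1]/1e3,0]
    f=lambda v:-sum(iou(p,m,X(v)) for p,m in views)
    s=np.array(x0,float); n=len(s)
    r=minimize(f,s,method="Nelder-Mead",options=dict(initial_simplex=np.vstack([s]+[s+4*np.eye(n)[i] for i in range(n)]),xatol=.05,fatol=1e-4))
    return np.round(r.x,1),round(-r.fun/len(views),3)
def best(p,l,z,x0):
    "mask of label nearest expected spot"
    c=[r for r in cut_out(p,l)]
    if not c: return None
    t=proj(p,[x0[0]/1e3,x0[1]/1e3,z])[0]
    r=min(c,key=lambda r:np.hypot(*(np.array(r["position"])-t)))
    return r["mask"] if np.hypot(*(np.array(r["position"])-t))<25 else None
CAN=lambda z:np.vstack([ring(.025,z),ring(.025,z+.098),ring(.016,z+.11)])
DISC=lambda z:np.vstack([ring(.026,z),ring(.026,z+.012)])
def each(ps,l,model,x0,yaw=False):
    z=model[:,2].mean(); v=[(p,best(p,l,z,x0)) for p in ps]; v=[a for a in v if a[1] is not None]
    print(l,"both",fit(v,model,x0,yaw),"each",[fit([a],model,x0,yaw) for a in v])
E
python3 - <<'E'
from h import *
ps=[imaging.snapshot(n) for n in("scene","top")]
each(ps,"disc_steel",DISC(.006),[548,48]); each(ps,"disc_copper",DISC(.006),[561,-51])
each(ps,"can_white",CAN(.009),[497,-60]); each(ps,"can_red",CAN(.009),[484,40])
each(ps,"tray",boxp(.12,.19,0,.018),[457,280,6],True)
for p in ps:
    f=p["frame"].astype(int); r,g,b=f[...,0],f[...,1],f[...,2]
    # can+circle red
    m=((r>90)&(g<45)&(b<55)).astype(np.uint8); n,L,st,c=cv2.connectedComponentsWithStats(m); print("red",st[1:,4].max(),c[1+st[1:,4].argmax()])
    # blue board
    m=((b>90)&(r<80)&(b>g+40)).astype(np.uint8); n,L,st,c=cv2.connectedComponentsWithStats(m); i=1+st[1:,4].argmax()
    cn=max(cv2.findContours((L==i).astype(np.uint8),0,1)[0],key=cv2.contourArea)
    print("board",cv2.minAreaRect((onz(p,cn.reshape(-1,2),.006)[:,:2]*1e3).astype(np.float32)))
    # magazine base
    x0=proj(p,[.455,-.275,.01])[0].astype(int); sub=((r>150)&(g>140)&(b>110)); 
    w=onz(p,np.argwhere(sub)[:,::-1],.010)[:,:2]*1e3; w=w[np.hypot(*(w-[455,-275]).T)<85]
    print("mag",len(w),cv2.minAreaRect(w.astype(np.float32)))
    # black follower
    k=np.argwhere((r<45)&(g<45)&(b<45))[:,::-1]; w=onz(p,k,.04)[:,:2]*1e3; w=w[np.hypot(*(w-[455,-275]).T)<40]
    if len(w)>5: print("foll",len(w),cv2.minEnclosingCircle(w.astype(np.float32)))
E
```

```text
disc_steel both (array([546.7,  47.2]), np.float64(0.905)) each [(array([545.7,  47.3]), np.float64(0.947)), (array([548.9,  46.1]), np.float64(0.915))]
disc_copper both (array([560.3, -52.1]), np.float64(0.891)) each [(array([560.2, -51.8]), np.float64(0.927)), (array([562.1, -52.2]), np.float64(0.864))]
can_white both (array([493.8, -62.7]), np.float64(0.953)) each [(array([493.4, -63. ]), np.float64(0.954)), (array([493.9, -63. ]), np.float64(0.953))]
can_red both (array([481.2,  40.6]), np.float64(0.934)) each [(array([481.8,  41.4]), np.float64(0.938)), (array([481.7,  39.9]), np.float64(0.939))]
tray both (array([457.1, 281. ,   5.3]), np.float64(0.977)) each [(array([457.5, 281. ,   5. ]), np.float64(0.978)), (array([456.9, 280.9,   5.7]), np.float64(0.98))]
red 142 [369.64788732 174.04929577]
board ((528.5252075195312, -7.397857666015625), (153.5877685546875, 204.11672973632812), 7.847655296325684)
mag 792 ((462.18072509765625, -290.9186706542969), (100.90990447998047, 131.87583923339844), 5.471521854400635)
foll 110 ((461.02459716796875, -274.24072265625), 20.306411743164062)
red 198 [307.3989899  240.25757576]
board ((526.5859375, -6.086387634277344), (152.6313934326172, 197.60997009277344), 8.161087989807129)
mag 954 ((459.228271484375, -277.23858642578125), (99.2219467163086, 100.90735626220703), 5.638399600982666)
```

```bash
cat >> h.py <<'E'
def to(x,y,z,ang):
    "deltas from the measured pose; shift given for after-the-yaw axes"
    s=bot.get_state(); M=R.from_rotvec(s["ee_rot"]).as_matrix()
    cur=np.degrees(np.arctan2(M[1,0],M[0,0])); yaw=-((ang-cur+180)%360-180)
    a=np.radians(ang); d=np.array([x,y,z])-s["eef_pos"]*1e3
    print("yaw %.1f then shift x %.1f y %.1f z %.1f | cur ang %.1f tilt %.2f pos %s"%(yaw,np.cos(a)*d[0]+np.sin(a)*d[1],np.sin(a)*d[0]-np.cos(a)*d[1],-d[2],cur,np.degrees(np.arccos(-M[2,2])),np.round(s["eef_pos"]*1e3,1)))
E
python3 -c "
from h import *
to(481.5,40.3,196,7.8)"
```

```text
yaw 9.6 then shift x 374.0 y -615.5 z -0.4 | cur ang 17.4 tilt 0.00 pos [ 194.5 -620.2  195.6]
```

```bash
python3 -m inch '[[1,[0,0,0],5],[1,[0,0,0],4.6],[1,[10,-16,0],0],[1,[25,-41,0],0],[1,[25,-41,0],0],[1,[25,-41,0],0],[1,[25,-41,0],0],[1,[25,-41,0],0],[1,[25,-41,0],0],[1,[25,-41,0],0]]' 60; python3 -m inch '[[1,[25,-41,0],0],[1,[25,-41,0],0],[1,[25,-41,0],0],[1,[25,-41,0],0],[1,[25,-41,0],0],[1,[20,-32,0],0],[1,[10,-16,0],0],[1,[0,0,0],0],[1,[0,0,0],0]]'; python3 -c "
from h import *
to(481.5,40.3,60,7.8)"
```

```text
time_s: 2.7
eef_pos: [0.337, -0.2932, 0.1958]
ee_rot: [3.134, 0.213, 0.001]
contact_force: [1.1, -0.6, 0.5]
gripper_width: 1.003
gripper_force: 0.0
time_s: 3.6
eef_pos: [0.4557, -0.0233, 0.1956]
ee_rot: [3.134, 0.215, -0.0]
contact_force: [-0.4, -0.6, -0.3]
gripper_width: 0.999
gripper_force: 0.0
yaw 0.1 then shift x 34.2 y -59.5 z 135.6 | cur ang 7.9 tilt 0.02 pos [455.7 -23.3 195.6]
```

```bash
python3 -m inch '[[1,[17,-30,0],0],[1,[17,-29.5,0],0],[1,[0,0,0],0],[1,[0,0,0],0]]'; python3 -m inch '[[1,[0,0,30],0],[1,[0,0,35],0],[1,[0,0,35],0],[1,[0,0,25],0],[1,[0,0,10],0],[1,[0,0,0],0],[1,[0,0,0],0]]'; python3 -c "
from h import *
to(481.5,40.3,60,7.8)"
```

```text
time_s: 4.0
eef_pos: [0.4812, 0.0395, 0.1955]
ee_rot: [3.134, 0.213, -0.001]
contact_force: [-0.0, -0.7, -0.9]
gripper_width: 0.997
gripper_force: 0.0
time_s: 4.7
eef_pos: [0.4824, 0.0396, 0.0619]
ee_rot: [3.134, 0.212, 0.003]
contact_force: [-0.1, -0.2, -0.7]
gripper_width: 0.999
gripper_force: 0.0
yaw -0.1 then shift x -0.8 y -0.9 z 1.9 | cur ang 7.7 tilt 0.12 pos [482.4  39.6  61.9]
```

Close, then lift and head for the tray.

```bash
python3 -m inch '[[0.7,[0,0,0],0],[0.55,[0,0,0],0],[0.5,[0,0,0],0],[0.4,[0,0,0],0],[0.4,[0,0,0],0],[0.4,[0,0,0],0],[0.4,[0,0,0],0]]' 40; python3 -m inch '[[0.4,[0,0,-8],0],[0.4,[0,0,-20],0],[0.4,[0,0,-25],0],[0.4,[0,0,-10],0],[0.4,[0,0,0],0],[0.4,[0,0,0],0]]';  python3 -c "
from h import *
to(452.4,330.8,124,7.8)
p=imaging.snapshot('scene'); save(p,'lift1');cv2.imwrite('pics/l1.png',cv2.resize(p['frame'][80:300,230:500,::-1],None,fx=2,fy=2))"
```

```text
time_s: 5.4
eef_pos: [0.4825, 0.0403, 0.0621]
ee_rot: [3.134, 0.214, 0.004]
contact_force: [-1.5, 1.2, 5.4]
gripper_width: 0.556
gripper_force: 41.0
time_s: 6.0
eef_pos: [0.4806, 0.0405, 0.1226]
ee_rot: [-3.134, -0.214, 0.002]
contact_force: [-0.2, -0.1, -4.3]
gripper_width: 0.554
gripper_force: 42.2
yaw 0.0 then shift x 11.5 y -291.5 z -1.4 | cur ang 7.8 tilt 0.09 pos [480.6  40.5 122.6]
```

View pics/l1.png

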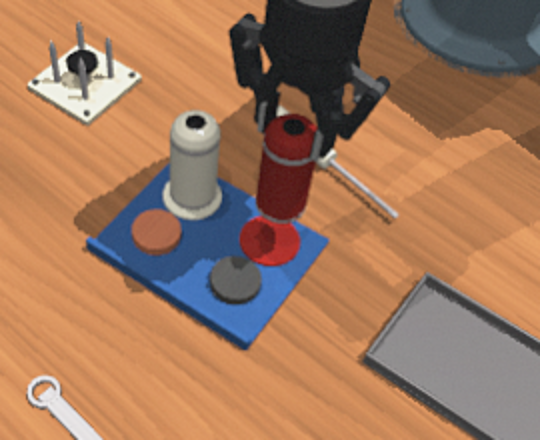

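Red can (crop ~290,165) is held upright clear of its circle (~270,240).

```bash
python3 -m inch '[[0.4,[0.5,-12,0],0],[0.4,[1,-26,0],0],[0.4,[1.5,-38,0],0],[0.4,[1.5,-38,0],0],[0.4,[1.5,-38,0],0],[0.4,[1.5,-38,0],0],[0.4,[1.5,-38,0],0],[0.4,[1.5,-34,0],0],[0.4,[1,-20,0],0],[0.4,[0,-9.5,0],0]]';python3 -m inch '[[0.4,[0,0,0],0],[0.4,[0,0,0],0],[0.4,[0,0,0],0]]';   python3 -c "
from h import *
to(452.4,330.8,57,7.8)"
```

```text
time_s: 7.05
eef_pos: [0.4517, 0.3327, 0.1224]
ee_rot: [3.134, 0.218, -0.003]
contact_force: [-0.4, 0.7, -2.5]
gripper_width: 0.557
gripper_force: 42.4
time_s: 7.35
eef_pos: [0.4532, 0.3297, 0.1233]
ee_rot: [3.134, 0.212, -0.001]
contact_force: [0.2, -0.1, -3.2]
gripper_width: 0.555
gripper_force: 42.4
yaw -0.1 then shift x -0.7 y -1.2 z 66.3 | cur ang 7.7 tilt 0.04 pos [453.2 329.7 123.3]
```

```bash
python3 -m inch '[[0.4,[0,0,15],0],[0.4,[0,0,22],0],[0.4,[0,0,16],0],[0.4,[0,0,7],0],[0.4,[0,0,3],0],[0.4,[0,0,1],0],[0.4,[0,0,1],0],[0.4,[0,0,1],0],[0.4,[0,0,0],0],[0.4,[0,0,0],0]]'
```

```text
time_s: 8.35
eef_pos: [0.4534, 0.3308, 0.058]
ee_rot: [-3.134, -0.214, -0.001]
contact_force: [-0.1, -0.1, -3.8]
gripper_width: 0.557
gripper_force: 42.4
```

```bash
python3 -m inch '[[0.4,[0,0,0.7],0],[0.4,[0,0,0.5],0],[0.4,[0,0,0],0],[0.4,[0,0,0],0]]'; python3 -m inch '[[0.62,[0,0,0],0],[0.7,[0,0,0],0],[0.78,[0,0,0],0],[0.78,[0,0,0],0],[0.8,[0,0,-20],0],[0.8,[0,0,-40],0],[0.8,[0,0,-40],0],[0.8,[0,0,-30],0],[0.9,[0,0,0],0]]';python3 -c "
from h import *
to(494,-62.5,190,7.8)"
```

```text
time_s: 8.75
eef_pos: [0.4537, 0.331, 0.0572]
ee_rot: [-3.134, -0.214, -0.002]
contact_force: [-1.0, -0.3, 2.4]
gripper_width: 0.555
gripper_force: 43.0
time_s: 9.65
eef_pos: [0.4562, 0.3322, 0.1923]
ee_rot: [-3.131, -0.214, -0.015]
contact_force: [-0.5, 0.3, -0.4]
gripper_width: 0.898
gripper_force: 0.0
yaw 0.0 then shift x -16.1 y 396.1 z 2.3 | cur ang 7.8 tilt 0.60 pos [456.2 332.2 192.3]
```

```bash
python3 -m inch '[[1,[-1,20,0],0],[1,[-2,44,0],0],[1,[-2,46,0],0],[1,[-2,46,0],0],[1,[-2,46,0],0],[1,[-2,46,0],0],[1,[-2,46,0],0],[1,[-1,46,0],0],[1,[-1,35,0],0],[1,[-1,20,0],0]]'; python3 -m inch '[[1,[0,0,0],0],[1,[0,0,0],0],[1,[0,0,0],0]]';python3 -c "
from h import *
to(494,-62.5,62,7.8)
ps=[imaging.snapshot(n) for n in('scene','top')]
each(ps,'can_white',CAN(.009),[494,-62.5])
each(ps,'can_red',CAN(.004),[453,331])
"
```

```text
time_s: 10.65
eef_pos: [0.4905, -0.0653, 0.1854]
ee_rot: [-3.134, -0.21, 0.002]
contact_force: [0.5, 1.1, 0.1]
gripper_width: 1.002
gripper_force: 0.0
time_s: 10.95
eef_pos: [0.4906, -0.0618, 0.1858]
ee_rot: [-3.134, -0.216, 0.001]
contact_force: [0.6, -0.5, -0.1]
gripper_width: 1.002
gripper_force: 0.0
yaw 0.1 then shift x 3.3 y 1.2 z 123.8 | cur ang 7.9 tilt 0.06 pos [490.6 -61.8 185.8]
can_white both (array([493.7, -62.8]), np.float64(0.964)) each [(array([493.7, -62.8]), np.float64(0.964))]
can_red both (array([452.3, 332.3]), np.float64(0.954)) each [(array([452.3, 332.3]), np.float64(0.954))]
```

```bash
python3 -m inch '[[1,[3.3,1.2,0],0],[1,[0,0,30],0],[1,[0,0,35],0],[1,[0,0,35],0],[1,[0,0,16],0],[1,[0,0,8],0],[1,[0,0,0],0],[1,[0,0,0],0]]'; python3 -m inch '[[0.7,[0,0,0],0],[0.55,[0,0,0],0],[0.5,[0,0,0],0],[0.4,[0,0,0],0],[0.4,[0,0,0],0],[0.4,[0,0,0],0],[0.4,[0,0,0],0]]' 40; python3 -m inch '[[0.4,[0,0,-8],0],[0.4,[0,0,-20],0],[0.4,[0,0,-25],0],[0.4,[0,0,-10],0],[0.4,[0,0,0],0],[0.4,[0,0,0],0]]';  python3 -c "
from h import *
to(461.6,231.2,124,7.8)"
```

```text
time_s: 12.05
eef_pos: [0.4954, -0.0639, 0.0635]
ee_rot: [3.133, 0.214, 0.003]
contact_force: [0.2, -0.2, 0.2]
gripper_width: 1.002
gripper_force: 0.0
time_s: 12.75
eef_pos: [0.4955, -0.0637, 0.0638]
ee_rot: [3.134, 0.214, 0.003]
contact_force: [-0.8, 1.8, 6.0]
gripper_width: 0.556
gripper_force: 40.9
time_s: 13.35
eef_pos: [0.4937, -0.0633, 0.1245]
ee_rot: [-3.134, -0.214, 0.002]
contact_force: [0.3, 0.1, -1.6]
gripper_width: 0.556
gripper_force: 41.9
yaw 0.0 then shift x 8.2 y -296.2 z 0.5 | cur ang 7.8 tilt 0.09 pos [493.7 -63.3 124.5]
```

```bash
python3 -m inch '[[0.4,[0.5,-12,0],0],[0.4,[1,-26,0],0],[0.4,[1,-38,0],0],[0.4,[1,-38,0],0],[0.4,[1,-38,0],0],[0.4,[1,-38,0],0],[0.4,[1,-38,0],0],[0.4,[1,-36,0],0],[0.4,[0.7,-22,0],0],[0.4,[0,-10.2,0],0]]';python3 -m inch '[[0.4,[0,0,0],0],[0.4,[0,0,0],0],[0.4,[0,0,0],0]]';   python3 -c "
from h import *
to(461.6,231.2,59,7.8)"
```

```text
time_s: 14.35
eef_pos: [0.4605, 0.2331, 0.124]
ee_rot: [3.134, 0.218, -0.004]
contact_force: [0.6, -0.3, -2.6]
gripper_width: 0.555
gripper_force: 42.1
time_s: 14.65
eef_pos: [0.4623, 0.2301, 0.1251]
ee_rot: [3.134, 0.212, -0.001]
contact_force: [-0.0, 0.6, -2.9]
gripper_width: 0.553
gripper_force: 42.1
yaw -0.1 then shift x -0.6 y -1.2 z 66.1 | cur ang 7.7 tilt 0.04 pos [462.3 230.1 125.1]
```

```bash
python3 -m inch '[[0.4,[0,0,15],0],[0.4,[0,0,22],0],[0.4,[0,0,16],0],[0.4,[0,0,7],0],[0.4,[0,0,3],0],[0.4,[0,0,1],0],[0.4,[0,0,1],0],[0.4,[0,0,1],0],[0.4,[0,0,0],0],[0.4,[0,0,0],0]]'
```

```text
time_s: 15.65
eef_pos: [0.4625, 0.2311, 0.0598]
ee_rot: [-3.134, -0.214, -0.001]
contact_force: [-0.4, 0.3, -2.1]
gripper_width: 0.553
gripper_force: 42.1
```

```bash
python3 -m inch '[[0.4,[0,0,0.7],0],[0.4,[0,0,0.7],0],[0.4,[0,0,0],0],[0.4,[0,0,0],0]]'; python3 -m inch '[[0.62,[0,0,0],0],[0.7,[0,0,0],0],[0.76,[0,0,0],0],[0.76,[0,0,0],0],[0.76,[0,0,-20],0],[0.76,[0,0,-40],0],[0.76,[0,0,-40],0],[0.8,[0,0,-30],0],[1,[0,0,0],0],[1,[0,0,0],0]]';python3 - <<'E'
from h import *
ps=[imaging.snapshot(n) for n in('scene','top')]
for p,n in zip(ps,"st"): save(p,n+"1")
for l,m,x in [('disc_steel',DISC(.006),[547,47]),('disc_copper',DISC(.006),[560.5,-52]),('circle_red',np.vstack([ring(.032,.006),ring(.032,.009)]),[482,39]),('circle_white',np.vstack([ring(.032,.006),ring(.032,.009)]),[496,-61]),('can_white',CAN(.004),[462,231]),('can_red',CAN(.004),[453,331])]:
    try: each(ps,l,m,x)
    except Exception as e: print(l,e)
for p in ps:
    f=p["frame"].astype(int); r,g,b=f[...,0],f[...,1],f[...,2]
    k=np.argwhere((r<60)&(g<60)&(b<60))[:,::-1]; w=onz(p,k,.04)[:,:2]*1e3; w=w[np.hypot(*(w-[458,-276]).T)<28]
    print("foll",len(w),cv2.minEnclosingCircle(w.astype(np.float32)),w.mean(0))
a=ps[0]["frame"][90:165,240:310,::-1];b=ps[1]["frame"][215:280,395:465,::-1]
cv2.imwrite("pics/mag.png",np.hstack([cv2.resize(a,(400,428),interpolation=2),cv2.resize(b,(400,428),interpolation=2)]))
E
```

```text
time_s: 16.05
eef_pos: [0.4631, 0.2313, 0.0589]
ee_rot: [-3.134, -0.214, -0.002]
contact_force: [-1.2, 0.1, 4.9]
gripper_width: 0.552
gripper_force: 42.8
time_s: 17.05
eef_pos: [0.4625, 0.2311, 0.1883]
ee_rot: [-3.134, -0.214, -0.002]
contact_force: [0.3, 0.5, -0.5]
gripper_width: 1.0
gripper_force: 0.0
disc_steel both (array([546.7,  47.2]), np.float64(0.939)) each [(array([546.7,  47.5]), np.float64(0.961)), (array([547.3,  46.8]), np.float64(0.919))]
disc_copper both (array([559.9, -52.1]), np.float64(0.915)) each [(array([559.7, -52. ]), np.float64(0.957)), (array([561.8, -53. ]), np.float64(0.897))]
circle_red both (array([482.4,  38.4]), np.float64(0.938)) each [(array([481.4,  38. ]), np.float64(0.952)), (array([483.3,  38.6]), np.float64(0.948))]
circle_white both (array([496.3, -61.2]), np.float64(0.957)) each [(array([496.5, -60.9]), np.float64(0.961)), (array([496.2, -61.6]), np.float64(0.959))]
can_white both (array([460.9, 232.1]), np.float64(0.639)) each [(array([460.5, 232.5]), np.float64(0.961)), (array([461.5, 208.8]), np.float64(0.35))]
can_red both (array([453.1, 331.7]), np.float64(0.528)) each [(array([453.1, 331.7]), np.float64(0.954)), (array([459.8, 328.8]), np.float64(0.102))]
foll 113 ((461.02459716796875, -274.24072265625), 20.306411743164062) [ 461.2450215  -276.33443468]
foll 8 ((459.8829040527344, -276.7139892578125), 16.180683135986328) [ 461.14902509 -273.86355855]
```

View pics/mag.png

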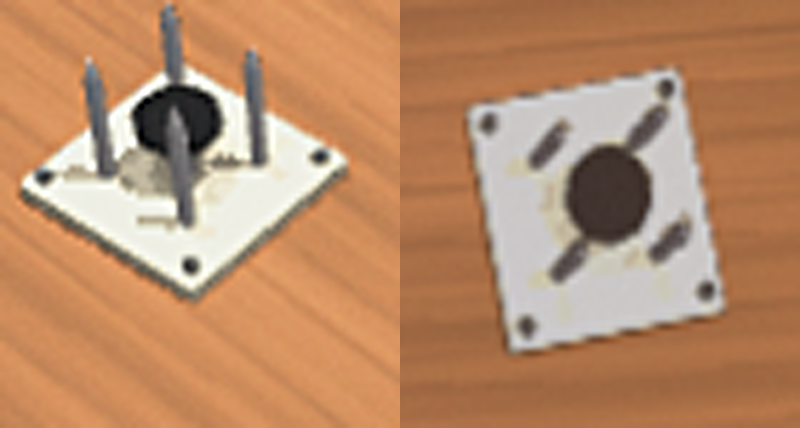

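Magazine crops: posts and base corners clear; I'll fit those points (left crop tips 88,60 / 167,5 / 252,50 / 176,108; right crop corners 470,105 / 680,70 / 722,308 / 512,350).

Run:
```python
from h import *
from scipy.optimize import least_squares
ps=[imaging.snapshot(n) for n in('scene','top')]
px=lambda q,o,s:(np.array(q)+.5)/s-.5+o
L=(np.array([240,90]),np.array([5.714,5.707])); Rr=(np.array([395,215]),np.array([5.714,6.585]))
def m(v,P):
    a=np.radians(v[2]); P=np.array(P,float)/1e3
    return np.c_[P[:,0]*np.cos(a)-P[:,1]*np.sin(a)+v[0]/1e3,P[:,0]*np.sin(a)+P[:,1]*np.cos(a)+v[1]/1e3,P[:,2]]
c=[[50,50],[50,-50],[-50,-50],[-50,50]]
obs=[("Lbase",0,px([[192,288],[22,188],[348,160]],*L),[[50,50,10],[50,-50,10],[-50,50,10]]),
("Ltip",0,px([[176,106],[88,60],[167,5],[252,50]],*L),[[23,23,72],[23,-23,72],[-23,-23,72],[-23,23,72]]),
("Rbase",1,px([[70,103],[280,70],[322,308],[112,350]],*Rr),[[50,50,10],[50,-50,10],[-50,-50,10],[-50,50,10]]),
("Rtip",1,px([[166,122],[267,103],[290,215],[190,238]],*Rr),[[23,23,72],[23,-23,72],[-23,-23,72],[-23,23,72]])]
f=lambda v,O:np.concatenate([(proj(ps[k],m(v,P))-q).ravel() for _,k,q,P in O])
for O in [obs]+[[o] for o in obs]:
    r=least_squares(f,[459,-276,6],args=(O,)); print(len(O),O[0][0],np.round(r.x,1),"rms",np.sqrt((r.fun**2).mean()).round(2))
to(546.9,47.2,100,7.8)
```

```text
4 Lbase [ 460.9 -277.6    5.6] rms 0.75
1 Lbase [ 460.9 -275.2    6. ] rms 0.52
1 Ltip [ 459.7 -277.2    6.1] rms 0.32
1 Rbase [ 459.9 -277.4    4.8] rms 0.42
1 Rtip [ 463.6 -279.9    6.4] rms 0.26
yaw 0.0 then shift x 58.8 y 193.6 z 88.0 | cur ang 7.8 tilt 0.00 pos [462.3 231.  188. ]
```

```bash
python3 -m inch '[[1,[6,20,0],0],[1,[11,37,0],0],[1,[11,37,0],0],[1,[11,37,0],0],[1,[11,36,0],0],[1,[6,18,20],0],[1,[2.8,8.6,40],0],[1,[0,0,40],0],[1,[0,0,30],0],[1,[0,0,15],0]]'; python3 -m inch '[[1,[0,0,0],0],[1,[0,0,0],0]]';python3 -c "
from h import *
to(546.9,47.2,8,7.8)"
```

```text
time_s: 18.85
eef_pos: [0.5447, 0.0473, 0.0399]
ee_rot: [-3.133, -0.213, 0.008]
contact_force: [-0.7, 0.3, 0.9]
gripper_width: 1.0
gripper_force: 0.0
time_s: 19.05
eef_pos: [0.548, 0.0472, 0.0443]
ee_rot: [3.134, 0.214, 0.003]
contact_force: [-0.2, 0.0, -0.5]
gripper_width: 1.003
gripper_force: 0.0
yaw 0.0 then shift x -1.0 y -0.1 z 36.3 | cur ang 7.8 tilt 0.11 pos [548.   47.2  44.3]
```

```bash
python3 -m inch '[[1,[-1,0,15],0],[1,[0,0,14],0],[1,[0,0,8],0],[0.9,[0,0,3],0],[0.75,[0,0,0],0],[0.7,[0,0,0],0],[0.65,[0,0,0],0],[0.62,[0,0,0],0]]' 40;python3 -m inch '[[0.55,[0,0,0],0],[0.5,[0,0,0],0],[0.45,[0,0,0],0],[0.45,[0,0,0],0],[0.45,[0,0,0],0]]'
```

```text
time_s: 19.85
eef_pos: [0.5463, 0.047, 0.0035]
ee_rot: [3.134, 0.214, 0.001]
contact_force: [0.3, -0.0, 0.9]
gripper_width: 0.621
gripper_force: 0.0
time_s: 20.35
eef_pos: [0.5459, 0.0471, 0.003]
ee_rot: [3.134, 0.214, -0.0]
contact_force: [0.0, 0.8, 0.0]
gripper_width: 0.448
gripper_force: 0.0
```

Run:
```python
from h import *
p=imaging.snapshot('scene'); cv2.imwrite('pics/g1.png',cv2.resize(p['frame'][140:260,270:420,::-1],None,fx=5,fy=5,interpolation=2)[:600,:800])
each([p],'disc_steel',DISC(.006),[547,47])
```

```text
disc_steel both (array([546.7,  46.8]), np.float64(0.849)) each [(array([546.7,  46.8]), np.float64(0.849))]
```

View pics/g1.png

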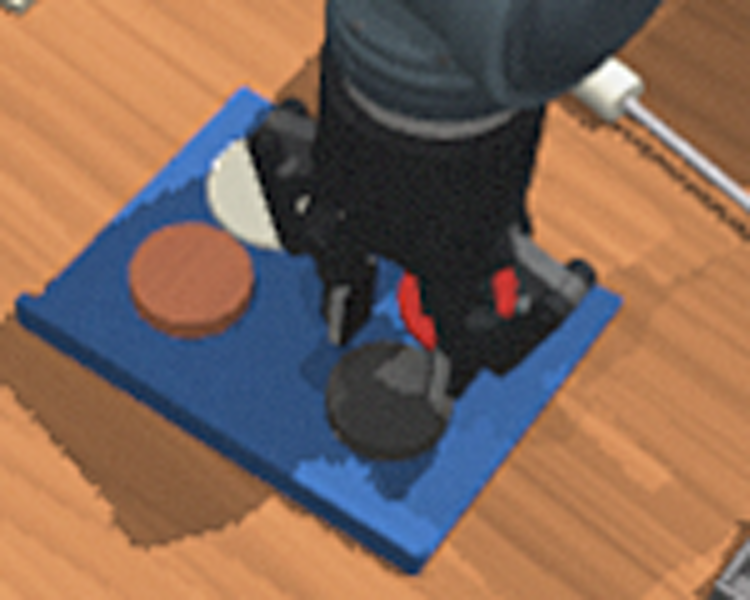

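Run:
```python
from h import *
p=imaging.snapshot('scene'); n=np.array([np.cos(.1361),np.sin(.1361),0])
for off in(-.008,0,.011):
    o,r=ray(p,[[339,208],[357.4,221]])
    c=np.array([.5459,.0471,0])+n*off
    X=o+r*(((c-o)@n)/(r@n))[:,None]; print(off,np.round((X-c)*1e3@np.array([[-n[1],n[0],0],[0,0,1]]).T,1))
```

```text
-0.008 [[-27.2  17.8]
 [ 18.2  11.4]]
0 [[-22.6  31.5]
 [ 21.9  25.2]]
0.011 [[-16.2  50.4]
 [ 27.   44.3]]
```

The fingers closed just above the steel disc (crop ~390,400), which has not moved. I'll reopen and feel downward for the board.

```bash
python3 -m inch '[[0.6,[0,0,0],0],[0.8,[0,0,0],0],[0.8,[0,0,0],0],[0.8,[0,0,0],0],[0.8,[0,0,2],0],[0.8,[0,0,2],0],[0.8,[0,0,0],0]]'; for i in 1; do python3 -m inch '[[0.8,[0,0,2],0],[0.8,[0,0,2],0],[0.8,[0,0,0],0]]'; done
```

```text
time_s: 21.2
eef_pos: [0.5455, 0.0471, -0.0015]
ee_rot: [-3.134, -0.214, 0.001]
contact_force: [0.2, 0.3, -0.1]
gripper_width: 0.802
gripper_force: 0.0
time_s: 21.5
eef_pos: [0.5455, 0.0471, -0.0054]
ee_rot: [-3.134, -0.214, 0.001]
contact_force: [0.6, -0.0, 0.4]
gripper_width: 0.799
gripper_force: 0.0
```

```bash
python3 -m inch '[[0.8,[0,0,1],0],[0.8,[0,0,1],0],[0.8,[0,0,0],0]]'; python3 -m inch '[[0.8,[0,0,1],0],[0.8,[0,0,1],0],[0.8,[0,0,0],0]]'
```

```text
time_s: 21.8
eef_pos: [0.5458, 0.0471, -0.0071]
ee_rot: [-3.134, -0.214, 0.0]
contact_force: [-0.4, 0.7, 0.6]
gripper_width: 0.804
gripper_force: 0.0
time_s: 22.1
eef_pos: [0.5457, 0.0471, -0.0092]
ee_rot: [-3.134, -0.214, 0.0]
contact_force: [0.3, -0.1, -0.2]
gripper_width: 0.8
gripper_force: 0.0
```

```bash
python3 -m inch '[[0.72,[0,0,0],0],[0.66,[0,0,0],0],[0.62,[0,0,0],0],[0.62,[0,0,0],0]]' 20; python3 -m inch '[[0.57,[0,0,0],0],[0.54,[0,0,0],0],[0.52,[0,0,0],0],[0.5,[0,0,0],0],[0.5,[0,0,0],0]]' 20
```

```text
time_s: 22.5
eef_pos: [0.5459, 0.0471, -0.009]
ee_rot: [-3.134, -0.214, -0.0]
contact_force: [0.5, -0.4, -0.6]
gripper_width: 0.619
gripper_force: 0.0
time_s: 23.0
eef_pos: [0.5459, 0.0471, -0.009]
ee_rot: [-3.134, -0.214, -0.0]
contact_force: [-0.6, 0.1, -0.0]
gripper_width: 0.502
gripper_force: 0.0
```

Run:
```python
from h import *
p=imaging.snapshot('scene');q=imaging.snapshot('top')
a=cv2.resize(p['frame'][150:250,290:400,::-1],(660,600),interpolation=2)[:, :]
cv2.imwrite('pics/g2.png',a)
each([p],'disc_steel',DISC(.006),[547,47])
print(bot.get_state()["q"])
```

```text
disc_steel both (array([547.1,  47.5]), np.float64(0.894)) each [(array([547.1,  47.5]), np.float64(0.894))]
[-1.20962741e-01  2.92800065e-01  1.92220880e+00  2.60731225e-05
  9.26590566e-01  1.31358888e+00]
```

View pics/g2.png

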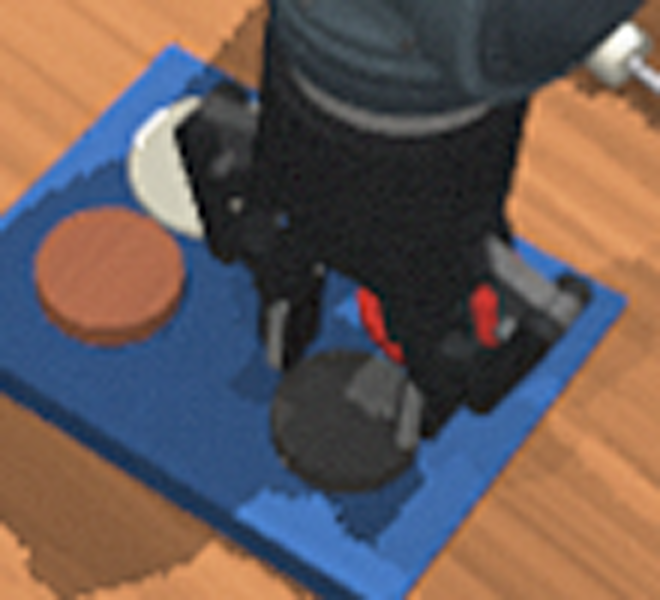

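Both fingertips (crop ~285,362 and ~435,437) still end above the disc, their shadows detached. Continue feeling down.

```bash
python3 -m inch '[[0.65,[0,0,0],0],[0.8,[0,0,0],0],[0.8,[0,0,0],0],[0.8,[0,0,2],0],[0.8,[0,0,2],0],[0.8,[0,0,0],0]]'; python3 -m inch '[[0.8,[0,0,1],0],[0.8,[0,0,1],0],[0.8,[0,0,0],0]]'; python3 -m inch '[[0.8,[0,0,1],0],[0.8,[0,0,1],0],[0.8,[0,0,0],0]]'
```

```text
time_s: 23.75
eef_pos: [0.5455, 0.0471, -0.0135]
ee_rot: [-3.134, -0.214, 0.001]
contact_force: [-0.0, 0.1, 0.1]
gripper_width: 0.8
gripper_force: 0.0
time_s: 24.05
eef_pos: [0.5458, 0.0471, -0.0152]
ee_rot: [-3.134, -0.214, 0.0]
contact_force: [0.6, -0.3, -0.8]
gripper_width: 0.798
gripper_force: 0.0
time_s: 24.35
eef_pos: [0.5457, 0.0471, -0.0172]
ee_rot: [-3.134, -0.214, 0.0]
contact_force: [0.9, 0.2, 0.2]
gripper_width: 0.803
gripper_force: 0.0
```

```bash
python3 -m inch '[[0.8,[0,0,1],0],[0.8,[0,0,1],0],[0.8,[0,0,0],0]]'; python3 -m inch '[[0.8,[0,0,1],0],[0.8,[0,0,0],0]]'; python3 -m inch '[[0.8,[0,0,1],0],[0.8,[0,0,0],0]]';python3 -m inch '[[0.8,[0,0,1],0],[0.8,[0,0,0],0]]'
```

```text
time_s: 24.65
eef_pos: [0.5457, 0.0471, -0.0192]
ee_rot: [-3.134, -0.214, 0.001]
contact_force: [0.1, 0.4, 0.2]
gripper_width: 0.798
gripper_force: 0.0
time_s: 24.85
eef_pos: [0.5458, 0.0471, -0.0201]
ee_rot: [-3.134, -0.214, 0.0]
contact_force: [-0.5, 0.1, 0.6]
gripper_width: 0.801
gripper_force: 0.0
time_s: 25.05
eef_pos: [0.5458, 0.0471, -0.0211]
ee_rot: [-3.134, -0.214, 0.0]
contact_force: [0.3, 0.1, 0.7]
gripper_width: 0.8
gripper_force: 0.0
time_s: 25.25
eef_pos: [0.5458, 0.0471, -0.0221]
ee_rot: [-3.134, -0.214, 0.0]
contact_force: [0.8, -0.3, 0.1]
gripper_width: 0.801
gripper_force: 0.0
```

```bash
python3 -m inch '[[0.7,[0,0,0],0],[0.64,[0,0,0],0],[0.6,[0,0,0],0],[0.6,[0,0,0],0]]' 20; python3 -m inch '[[0.57,[0,0,0],0],[0.54,[0,0,0],0],[0.52,[0,0,0],0],[0.5,[0,0,0],0]]' 20
python3 - <<'E'
from h import *
p=imaging.snapshot('scene')
a=cv2.resize(p['frame'][150:250,290:400,::-1],(660,600),interpolation=2)[:, :]
cv2.imwrite('pics/g3.png',a)
each([p],'disc_steel',DISC(.006),[547,47])
E
```

```text
time_s: 25.65
eef_pos: [0.5459, 0.047, -0.0219]
ee_rot: [3.134, 0.214, 0.0]
contact_force: [-0.4, -1.3, 0.7]
gripper_width: 0.598
gripper_force: 2.9
time_s: 26.05
eef_pos: [0.547, 0.0475, -0.0198]
ee_rot: [-3.134, -0.214, -0.002]
contact_force: [-5.3, 2.9, 14.8]
gripper_width: 0.523
gripper_force: 19.0
disc_steel both (array([544.6,  42.7]), np.float64(0.749)) each [(array([544.6,  42.7]), np.float64(0.749))]
```

View pics/g3.png

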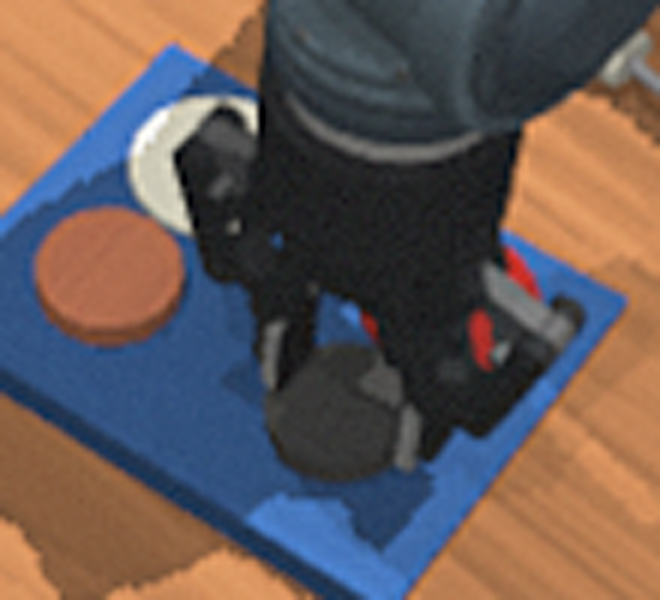

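The disc is now touched only at its top rim (crop ~335,415) and shifted slightly. Reopen, go about 6 mm lower, regrip.

```bash
python3 -m inch '[[0.6,[0,0,0],0],[0.75,[0,0,0],0],[0.85,[0,0,0],0],[0.85,[0,0,0],0],[0.85,[0,0,0],0]]' 20
python3 - <<'E'
from h import *
p=imaging.snapshot('scene');q=imaging.snapshot('top')
each([p,q],'disc_steel',DISC(.006),[545,44])
to(545,44,-28,7.8)
E
```

```text
time_s: 26.65
eef_pos: [0.5456, 0.0471, -0.0223]
ee_rot: [-3.134, -0.214, 0.001]
contact_force: [0.2, 0.3, -0.9]
gripper_width: 0.848
gripper_force: 0.0
disc_steel both (array([546.7,  46.3]), np.float64(0.932)) each [(array([546.7,  46.3]), np.float64(0.932))]
yaw 0.0 then shift x -1.2 y 2.9 z 5.9 | cur ang 7.8 tilt 0.01 pos [545.8  47.  -22.1]
```

```bash
python3 -m inch '[[0.85,[1,0.5,2],0],[0.85,[0,0,2],0],[0.85,[0,0,2],0],[0.85,[0,0,0],0]]' 20; python3 -m inch '[[0.75,[0,0,0],0],[0.68,[0,0,0],0],[0.64,[0,0,0],0],[0.61,[0,0,0],0],[0.59,[0,0,0],0],[0.57,[0,0,0],0],[0.57,[0,0,0],0]]' 20
```

```text
time_s: 27.25
eef_pos: [0.5466, 0.0468, -0.0285]
ee_rot: [-3.134, -0.214, 0.001]
contact_force: [0.0, 0.3, 0.6]
gripper_width: 0.851
gripper_force: 0.0
time_s: 27.95
eef_pos: [0.5472, 0.0464, -0.0276]
ee_rot: [3.134, 0.214, 0.0]
contact_force: [-2.8, -3.2, 5.5]
gripper_width: 0.595
gripper_force: 20.1
```

```bash
python3 -m inch '[[0.4,[0,0,0],0],[0.4,[0,0,0],0],[0.4,[0,0,-5],0],[0.4,[0,0,-15],0],[0.4,[0,0,-25],0],[0.4,[0,0,-30],0],[0.4,[0,0,-20],0],[0.4,[0,0,-8],0],[0.4,[0,0,0],0]]' 60
python3 - <<'E'
from h import *
to(460.5,-277,72,5.7)
p=imaging.snapshot('scene')
a=cv2.resize(p['frame'][120:240,270:400,::-1],(650,600),interpolation=2); cv2.imwrite('pics/g4.png',a)
each([p],'disc_steel',DISC(.106),[547,47])
E
```

```text
time_s: 28.85
eef_pos: [0.5478, 0.0468, 0.0764]
ee_rot: [3.134, 0.214, 0.004]
contact_force: [0.2, 0.1, -2.5]
gripper_width: 0.572
gripper_force: 62.4
yaw 2.1 then shift x -119.0 y 313.5 z 4.4 | cur ang 7.8 tilt 0.16 pos [547.8  46.8  76.4]
disc_steel both (array([546.2,  44.9]), np.float64(0.878)) each [(array([546.2,  44.9]), np.float64(0.878))]
```

View pics/g4.png

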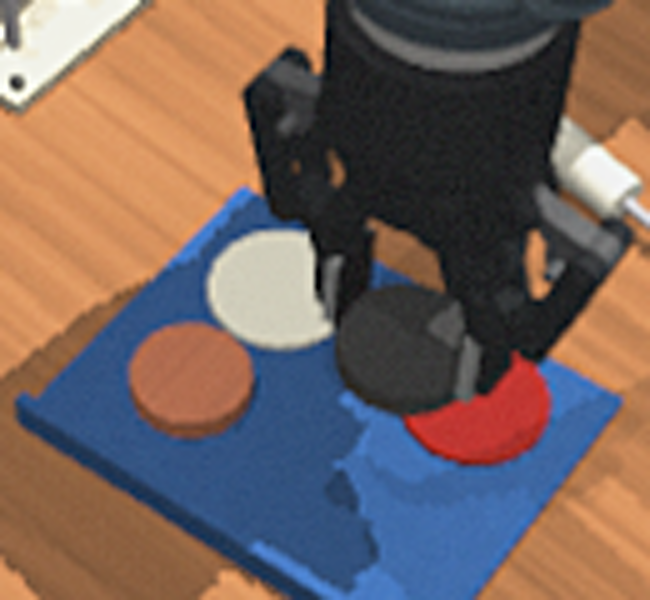

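Steel disc (crop ~405,345) is held level and clear. On to the magazine.

```bash
python3 -m inch '[[0.4,[0,0,0],2.1],[0.4,[-4,11,-5],0],[0.4,[-8,22,-5],0],[0.4,[-14,37,0],0],[0.4,[-14,37,0],0],[0.4,[-15,39,0],0],[0.4,[-15,39,0],0],[0.4,[-15,39,0],0],[0.4,[-14,37,0],0],[0.4,[-12,32,0],0]]';python3 -m inch '[[0.4,[-6,16,0],0],[0.4,[-2,5,0],0],[0.4,[0,0,0],0],[0.4,[0,0,0],0],[0.4,[0,0,0],0]]'
python3 - <<'E'
from h import *
to(460.5,-277,86,5.7)
ps=[imaging.snapshot(n) for n in('scene','top')]
for p in ps: each([p],'disc_steel',DISC(.116),[459.5,-277])
a=ps[0]["frame"][70:170,220:330,::-1]; cv2.imwrite('pics/m1.png',cv2.resize(a,(660,600),interpolation=2))
E
```

```text
time_s: 29.95
eef_pos: [0.4639, -0.258, 0.0844]
ee_rot: [-3.137, -0.155, 0.002]
contact_force: [-0.4, 0.0, -2.1]
gripper_width: 0.568
gripper_force: 62.5
time_s: 30.45
eef_pos: [0.46, -0.2762, 0.0848]
ee_rot: [-3.137, -0.159, 0.0]
contact_force: [-0.3, 0.5, -2.2]
gripper_width: 0.573
gripper_force: 62.5
yaw 0.1 then shift x 0.4 y 0.8 z -1.2 | cur ang 5.8 tilt 0.04 pos [ 460.  -276.2   84.8]
disc_steel both (array([ 459.5, -279.2]), np.float64(0.694)) each [(array([ 459.5, -279.2]), np.float64(0.694))]
disc_steel both (array([ 459.5, -277. ]), np.float64(nan)) each []h.py:44: RuntimeWarning: invalid value encountered in scalar divide
  return np.round(r.x,1),round(-r.fun/len(views),3)
```

View pics/m1.png

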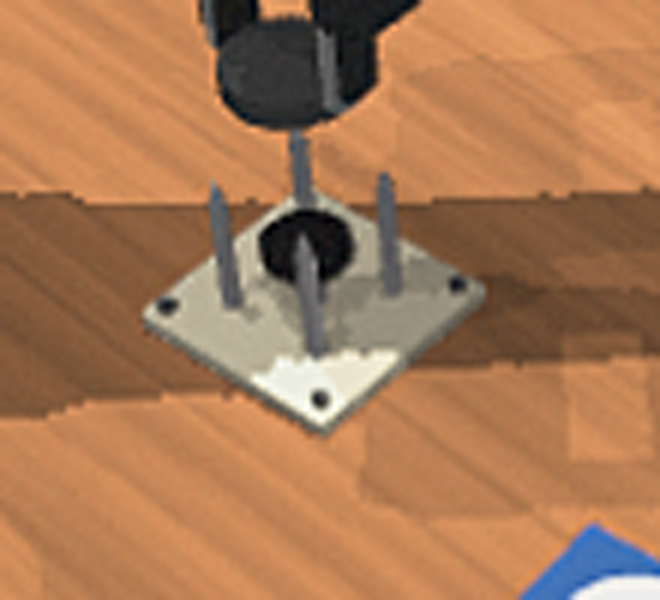

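Disc (crop ~285,75) hangs above the posts (tips ~218,190 / 297,133 / 384,178 / 303,240). Lower to just above the tips and check alignment.

```bash
python3 -m inch '[[0.4,[0.4,0.8,8],0],[0.4,[0,0,16],0],[0.4,[0,0,12],0],[0.4,[0,0,5],0],[0.4,[0,0,0],0],[0.4,[0,0,0],0]]'
python3 - <<'E'
from h import *
to(460.5,-277,43,5.7)
ps=[imaging.snapshot(n) for n in('scene','top')]
for dz in(.074,.078):
  for p in ps: each([p],'disc_steel',DISC(dz),[460,-277])
a=ps[0]["frame"][80:160,230:310,::-1];b=ps[1]["frame"][215:280,395:460,::-1]
cv2.imwrite("pics/m2.png",np.hstack([cv2.resize(a,(400,400),interpolation=2),cv2.resize(b,(400,400),interpolation=2)]))
E
```

```text
time_s: 31.25
eef_pos: [0.4604, -0.2785, 0.0442]
ee_rot: [3.137, 0.156, 0.0]
contact_force: [0.5, -0.7, -1.4]
gripper_width: 0.574
gripper_force: 62.5
yaw 0.0 then shift x 0.2 y -1.5 z 1.2 | cur ang 5.7 tilt 0.02 pos [ 460.4 -278.5   44.2]
disc_steel both (array([ 459.3, -280.3]), np.float64(0.671)) each [(array([ 459.3, -280.3]), np.float64(0.671))]
disc_steel both (array([ 460., -277.]), np.float64(nan)) each []
disc_steel both (array([ 462.7, -277. ]), np.float64(0.665)) each [(array([ 462.7, -277. ]), np.float64(0.665))]
disc_steel both (array([ 460., -277.]), np.float64(nan)) each []h.py:44: RuntimeWarning: invalid value encountered in scalar divide
  return np.round(r.x,1),round(-r.fun/len(views),3)
```

View pics/m2.png

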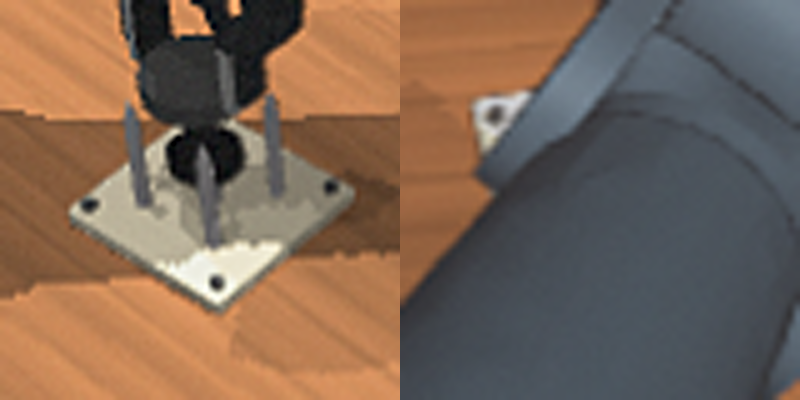

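Disc looks centred on the posts (left crop: disc ~190,77; tips 130,107 / 270,97). Nudge 1.5 mm and insert slowly.

```bash
python3 -m inch '[[0.4,[0,-1.3,2],0],[0.4,[0,0,4],0],[0.4,[0,0,4],0],[0.4,[0,0,3],0],[0.4,[0,0,0],0],[0.4,[0,0,0],0]]';python3 -c "
from h import *
to(460.5,-277,6.4,5.7)"
```

```text
time_s: 32.15
eef_pos: [0.46, -0.277, 0.0308]
ee_rot: [-3.137, -0.156, 0.0]
contact_force: [-0.6, 0.9, -1.8]
gripper_width: 0.574
gripper_force: 62.5
yaw 0.0 then shift x 0.5 y 0.1 z 24.4 | cur ang 5.7 tilt 0.02 pos [ 460.  -277.    30.8]
```

```bash
python3 -m inch '[[0.4,[0,0,3],0],[0.4,[0,0,4],0],[0.4,[0,0,3],0],[0.4,[0,0,0],0]]';python3 -m inch '[[0.4,[0,0,3],0],[0.4,[0,0,3],0],[0.4,[0,0,2],0],[0.4,[0,0,0],0],[0.4,[0,0,0],0]]';python3 -m inch '[[0.4,[0,0,2],0],[0.4,[0,0,2],0],[0.4,[0,0,1],0],[0.4,[0,0,0],0],[0.4,[0,0,0],0]]'
```

```text
time_s: 32.55
eef_pos: [0.4597, -0.2766, 0.0203]
ee_rot: [-3.137, -0.156, 0.001]
contact_force: [0.5, 0.2, -1.7]
gripper_width: 0.572
gripper_force: 62.5
time_s: 33.05
eef_pos: [0.4601, -0.277, 0.013]
ee_rot: [-3.138, -0.156, -0.0]
contact_force: [-0.0, -0.1, -1.7]
gripper_width: 0.574
gripper_force: 62.5
time_s: 33.55
eef_pos: [0.4601, -0.277, 0.008]
ee_rot: [-3.138, -0.156, 0.0]
contact_force: [-0.7, 1.0, -1.7]
gripper_width: 0.569
gripper_force: 62.5
```

```bash
python3 -m inch '[[0.4,[0,0,1],0],[0.4,[0,0,1],0],[0.4,[0,0,0],0],[0.4,[0,0,0],0]]';python3 -m inch '[[0.4,[0,0,1],0],[0.4,[0,0,1],0],[0.4,[0,0,0],0],[0.4,[0,0,0],0]]';python3 -m inch '[[0.4,[0,0,1],0],[0.4,[0,0,1],0],[0.4,[0,0,0],0],[0.4,[0,0,0],0]]'
```

```text
time_s: 33.95
eef_pos: [0.4603, -0.2772, 0.0065]
ee_rot: [3.137, 0.156, 0.0]
contact_force: [-3.1, 2.3, 4.3]
gripper_width: 0.572
gripper_force: 63.2
time_s: 34.35
eef_pos: [0.4603, -0.2772, 0.0044]
ee_rot: [3.137, 0.157, 0.0]
contact_force: [-2.1, 2.5, 5.6]
gripper_width: 0.573
gripper_force: 63.3
time_s: 34.75
eef_pos: [0.4603, -0.2772, 0.0024]
ee_rot: [3.137, 0.156, 0.0]
contact_force: [-1.8, 2.1, 4.7]
gripper_width: 0.571
gripper_force: 63.3
```

```bash
python3 -m inch '[[0.4,[0,0,1.5],0],[0.4,[0,0,1.5],0],[0.4,[0,0,1.5],0],[0.4,[0,0,1.5],0],[0.4,[0,0,0],0]]'; python3 -m inch '[[0.6,[0,0,0],0],[0.64,[0,0,0],0],[0.68,[0,0,0],0],[0.68,[0,0,0],0],[0.68,[0,0,-10],0],[0.68,[0,0,-20],0],[0.7,[0,0,-25],0],[0.8,[0,0,-30],0],[1,[0,0,-20],0],[1,[0,0,0],0]]';python3 -c "
from h import *
to(560.3,-52.1,80,7.8)"
```

```text
time_s: 35.25
eef_pos: [0.4603, -0.2772, -0.0037]
ee_rot: [3.137, 0.156, 0.0]
contact_force: [-2.2, 2.3, 5.7]
gripper_width: 0.575
gripper_force: 63.3
time_s: 36.25
eef_pos: [0.4622, -0.279, 0.1053]
ee_rot: [3.132, 0.156, 0.009]
contact_force: [-0.2, -0.7, -0.8]
gripper_width: 1.003
gripper_force: 0.0
yaw -2.1 then shift x 127.9 y -211.5 z 25.3 | cur ang 5.7 tilt 0.46 pos [ 462.2 -279.   105.3]
```

```bash
python3 -m inch '[[1,[0,0,0],-2.1],[1,[12,-20,0],0],[1,[24,-40,0],0],[1,[26,-42,0],0],[1,[26,-42,0],0],[1,[24,-40,0],0],[1,[12,-20,0],0],[1,[4,-7,20],0],[1,[0,0,20],0],[1,[0,0,0],0]]';python3 -m inch '[[1,[0,0,0],0],[1,[0,0,0],0]]';python3 - <<'E'
from h import *
to(560.3,-52.1,-28.5,7.8)
p=imaging.snapshot('top'); each([p],'disc_steel',DISC(.03),[461,-277])
each([p],'disc_copper',DISC(.006),[560,-52])
p=imaging.snapshot('scene'); each([p],'disc_steel',DISC(.03),[461,-277])
each([p],'disc_copper',DISC(.006),[560,-52])
E
```

```text
time_s: 37.25
eef_pos: [0.5552, -0.0492, 0.0571]
ee_rot: [-3.132, -0.215, 0.011]
contact_force: [-1.7, 0.6, -0.5]
gripper_width: 0.998
gripper_force: 0.0
time_s: 37.45
eef_pos: [0.5588, -0.0511, 0.0619]
ee_rot: [3.134, 0.213, 0.002]
contact_force: [-0.0, -0.8, 0.5]
gripper_width: 1.0
gripper_force: 0.0
yaw -0.0 then shift x 1.3 y 1.2 z 90.4 | cur ang 7.8 tilt 0.08 pos [558.8 -51.1  61.9]
disc_steel both (array([ 460.3, -275.1]), np.float64(0.914)) each [(array([ 460.3, -275.1]), np.float64(0.914))]
disc_copper both (array([560., -52.]), np.float64(nan)) each []
disc_steel both (array([ 461.9, -280.1]), np.float64(0.664)) each [(array([ 461.9, -280.1]), np.float64(0.664))]
disc_copper both (array([560.3, -51.8]), np.float64(0.939)) each [(array([560.3, -51.8]), np.float64(0.939))]h.py:44: RuntimeWarning: invalid value encountered in scalar divide
  return np.round(r.x,1),round(-r.fun/len(views),3)
```

Steel disc sits in the magazine. Grasp the copper disc.

```bash
python3 -m inch '[[1,[1.3,1,20],0],[1,[0,0,25],0],[0.9,[0,0,22],0],[0.85,[0,0,12],0],[0.85,[0,0,6],0],[0.85,[0,0,3],0],[0.85,[0,0,0],0],[0.85,[0,0,0],0]]' 20; python3 -c "
from h import *
to(560.3,-52,-28.5,7.8)"
```

```text
time_s: 38.55
eef_pos: [0.5605, -0.0516, -0.0261]
ee_rot: [3.134, 0.214, 0.003]
contact_force: [-0.4, -1.3, -0.6]
gripper_width: 0.853
gripper_force: 0.0
yaw 0.0 then shift x -0.3 y 0.3 z 2.4 | cur ang 7.8 tilt 0.10 pos [560.5 -51.6 -26.1]
```

```bash
python3 -m inch '[[0.8,[0,0.3,2.4],0],[0.75,[0,0,0],0],[0.68,[0,0,0],0],[0.64,[0,0,0],0],[0.61,[0,0,0],0],[0.59,[0,0,0],0],[0.57,[0,0,0],0],[0.57,[0,0,0],0]]' 20;python3 -m inch '[[0.4,[0,0,0],0],[0.4,[0,0,0],0],[0.4,[0,0,-5],0],[0.4,[0,0,-15],0],[0.4,[0,0,-25],0],[0.4,[0,0,-30],0],[0.4,[0,0,-20],0],[0.4,[0,0,-12],0],[0.4,[0,0,0],0],[0.4,[0,0,0],0]]' 60; python3 -c "
from h import *
to(460.3,-277,82,5.7)
p=imaging.snapshot('scene')
for z in (.112,.118): each([p],'disc_copper',DISC(z),[560,-52])"
```

```text
time_s: 39.35
eef_pos: [0.5599, -0.052, -0.029]
ee_rot: [3.134, 0.214, 0.0]
contact_force: [-2.5, -1.7, 4.8]
gripper_width: 0.591
gripper_force: 20.7
time_s: 40.35
eef_pos: [0.5591, -0.0514, 0.0769]
ee_rot: [-3.134, -0.214, 0.002]
contact_force: [-0.5, -0.4, -2.3]
gripper_width: 0.575
gripper_force: 62.4
yaw 2.1 then shift x -120.7 y 214.6 z -5.1 | cur ang 7.8 tilt 0.07 pos [559.1 -51.4  76.9]
disc_copper both (array([561.6, -50.1]), np.float64(0.708)) each [(array([561.6, -50.1]), np.float64(0.708))]
disc_copper both (array([565.3, -47.8]), np.float64(0.693)) each [(array([565.3, -47.8]), np.float64(0.693))]
```

```bash
python3 -m inch '[[0.4,[0,0,-3],2.1],[0.4,[-10,18,-4],0],[0.4,[-19,34,0],0],[0.4,[-22,38,0],0],[0.4,[-22,38,0],0],[0.4,[-20,36,0],0],[0.4,[-16,29,0],0],[0.4,[-9,16,0],0],[0.4,[-3,5.6,0],0],[0.4,[0,0,0],0]]';python3 -m inch '[[0.4,[0,0,0],0],[0.4,[0,0,0],0]]';python3 -c "
from h import *
to(460.3,-277,44,5.7)"
```

```text
time_s: 41.5
eef_pos: [0.4601, -0.2773, 0.0838]
ee_rot: [-3.137, -0.154, 0.001]
contact_force: [0.1, 0.6, -2.1]
gripper_width: 0.572
gripper_force: 62.5
time_s: 41.7
eef_pos: [0.461, -0.2761, 0.0843]
ee_rot: [-3.137, -0.159, 0.0]
contact_force: [-0.2, 0.2, -1.7]
gripper_width: 0.58
gripper_force: 62.5
yaw 0.1 then shift x -0.7 y 0.8 z 40.3 | cur ang 5.8 tilt 0.04 pos [ 461.  -276.1   84.3]
```

```bash
python3 -m inch '[[0.4,[-0.6,0,10],0],[0.4,[0,0,16],0],[0.4,[0,0,12],0],[0.4,[0,0,2],0],[0.4,[0,0,0],0],[0.4,[0,0,0],0]]'
python3 - <<'E'
from h import *
to(460.2,-277,13,5.7)
p=imaging.snapshot('scene')
a=p["frame"][80:160,230:310,::-1]
cv2.imwrite("pics/m3.png",cv2.resize(a,(600,600),interpolation=2))
E
```

```text
time_s: 42.3
eef_pos: [0.4605, -0.2776, 0.0451]
ee_rot: [3.137, 0.157, 0.001]
contact_force: [-0.1, 0.0, -2.5]
gripper_width: 0.572
gripper_force: 62.5
yaw 0.0 then shift x -0.2 y -0.6 z 32.1 | cur ang 5.7 tilt 0.05 pos [ 460.5 -277.6   45.1]
```

View pics/m3.png

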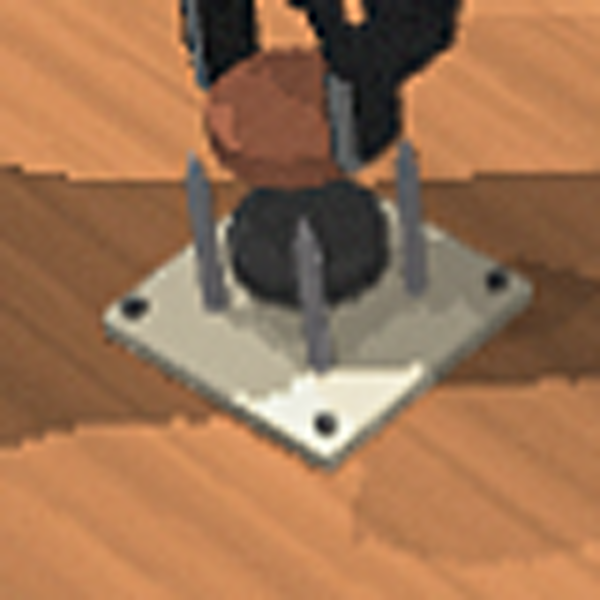

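Steel (crop ~308,240) lies flat between the posts, copper (~290,115) is centred above. Insert.

```bash
python3 -m inch '[[0.4,[0,-0.5,3],0],[0.4,[0,0,5],0],[0.4,[0,0,5],0],[0.4,[0,0,4],0],[0.4,[0,0,0],0]]';python3 -m inch '[[0.4,[0,0,4],0],[0.4,[0,0,4],0],[0.4,[0,0,3],0],[0.4,[0,0,1],0],[0.4,[0,0,0],0],[0.4,[0,0,0],0]]';python3 -m inch '[[0.4,[0,0,2],0],[0.4,[0,0,1],0],[0.4,[0,0,0],0],[0.4,[0,0,0],0]]'
```

```text
time_s: 42.85
eef_pos: [0.4594, -0.2763, 0.0266]
ee_rot: [-3.136, -0.156, 0.002]
contact_force: [0.5, 1.1, -1.6]
gripper_width: 0.576
gripper_force: 62.5
time_s: 43.45
eef_pos: [0.4601, -0.2769, 0.0157]
ee_rot: [3.138, 0.156, 0.0]
contact_force: [-0.1, 0.0, -2.4]
gripper_width: 0.572
gripper_force: 62.5
time_s: 43.85
eef_pos: [0.46, -0.2768, 0.0125]
ee_rot: [-3.138, -0.156, 0.0]
contact_force: [0.6, -0.9, -1.6]
gripper_width: 0.573
gripper_force: 62.5
```

```bash
python3 -m inch '[[0.4,[0,0,1.5],0],[0.4,[0,0,1.5],0],[0.4,[0,0,0],0],[0.4,[0,0,0],0]]';python3 -m inch '[[0.4,[0,0,1],0],[0.4,[0,0,1],0],[0.4,[0,0,0],0],[0.4,[0,0,0],0]]'
```

```text
time_s: 44.25
eef_pos: [0.4599, -0.2768, 0.0095]
ee_rot: [-3.138, -0.157, 0.0]
contact_force: [-0.2, 0.3, -1.4]
gripper_width: 0.572
gripper_force: 62.5
time_s: 44.65
eef_pos: [0.46, -0.2768, 0.0075]
ee_rot: [-3.138, -0.156, 0.0]
contact_force: [0.2, 1.0, -1.8]
gripper_width: 0.576
gripper_force: 62.5
```

```bash
python3 -m inch '[[0.4,[0,0,1],0],[0.4,[0,0,1],0],[0.4,[0,0,0],0],[0.4,[0,0,0],0]]';python3 -m inch '[[0.4,[0,0,1],0],[0.4,[0,0,1],0],[0.4,[0,0,0],0],[0.4,[0,0,0],0]]'
```

```text
time_s: 45.05
eef_pos: [0.4602, -0.277, 0.0061]
ee_rot: [3.137, 0.157, 0.0]
contact_force: [-2.0, 1.9, 4.8]
gripper_width: 0.576
gripper_force: 63.2
time_s: 45.45
eef_pos: [0.4602, -0.277, 0.004]
ee_rot: [3.137, 0.157, 0.0]
contact_force: [-2.2, 1.8, 5.1]
gripper_width: 0.577
gripper_force: 63.2
```

```bash
python3 -m inch '[[0.4,[0,0,1.5],0],[0.4,[0,0,1.5],0],[0.4,[0,0,1.5],0],[0.4,[0,0,1],0],[0.4,[0,0,0],0],[0.4,[0,0,0],0]]';python3 -m inch '[[0.4,[0,0,1],0],[0.4,[0,0,0],0],[0.4,[0,0,0],0]]';python3 -m inch '[[0.4,[0,0,1],0],[0.4,[0,0,0],0],[0.4,[0,0,0],0]]'
```

```text
time_s: 46.05
eef_pos: [0.4602, -0.277, -0.0016]
ee_rot: [3.137, 0.156, 0.001]
contact_force: [-2.0, 1.7, 4.8]
gripper_width: 0.572
gripper_force: 63.2
time_s: 46.35
eef_pos: [0.4602, -0.277, -0.0026]
ee_rot: [3.137, 0.156, 0.0]
contact_force: [-2.7, 1.6, 5.3]
gripper_width: 0.579
gripper_force: 63.3
time_s: 46.65
eef_pos: [0.4602, -0.277, -0.0027]
ee_rot: [-3.138, -0.157, 0.0]
contact_force: [-3.9, 3.8, 12.8]
gripper_width: 0.579
gripper_force: 64.2
```

```bash
python3 -m inch '[[0.4,[0,0,1],0],[0.4,[0,0,0],0],[0.4,[0,0,0],0]]'; python3 -m inch '[[0.4,[0,0,0.7],0],[0.4,[0,0,0],0],[0.4,[0,0,0],0]]'
```

```text
time_s: 46.95
eef_pos: [0.4603, -0.277, -0.0029]
ee_rot: [-3.137, -0.157, 0.001]
contact_force: [-7.2, 6.3, 18.5]
gripper_width: 0.571
gripper_force: 64.9
time_s: 47.25
eef_pos: [0.4603, -0.2771, -0.0029]
ee_rot: [-3.137, -0.157, 0.001]
contact_force: [-9.9, 7.3, 24.4]
gripper_width: 0.577
gripper_force: 65.4
```

Hard stop: follower is at the bottom. Release, then press once more with shut fingers as confirmation.

```bash
python3 -m inch '[[0.4,[0,0,-2.5],0],[0.6,[0,0,0],0],[0.64,[0,0,0],0],[0.68,[0,0,0],0],[0.68,[0,0,0],0],[0.68,[0,0,-10],0],[0.68,[0,0,-25],0],[0.6,[0,0,-20],0],[0.3,[0,0,0],0],[0,[0,0,0],0]]';python3 -m inch '[[0,[0,0,0],0],[0,[0,0,0],0],[0,[0,0,0],0],[0,[0,0,0],0],[0,[0,0,0],0]]';python3 - <<'E'
from h import *
to(460.2,-277,44,5.7)
p=imaging.snapshot('scene')
a=p["frame"][80:160,230:310,::-1]
cv2.imwrite("pics/m4.png",cv2.resize(a,(600,600),interpolation=2))
for z in(.030,.032,.034): each([p],'disc_copper',DISC(z),[460.5,-277])
E
```

```text
time_s: 48.25
eef_pos: [0.4602, -0.277, 0.0522]
ee_rot: [3.137, 0.156, 0.001]
contact_force: [-0.9, 0.4, -0.2]
gripper_width: 0.27
gripper_force: 0.0
time_s: 48.75
eef_pos: [0.4599, -0.2767, 0.0516]
ee_rot: [-3.137, -0.156, 0.001]
contact_force: [-0.4, 0.2, -1.0]
gripper_width: -0.007
gripper_force: 0.0
yaw 0.0 then shift x 0.3 y 0.3 z 7.6 | cur ang 5.7 tilt 0.03 pos [ 459.9 -276.7   51.6]
disc_copper both (array([ 460.6, -277.2]), np.float64(0.839)) each [(array([ 460.6, -277.2]), np.float64(0.839))]
disc_copper both (array([ 462. , -275.3]), np.float64(0.838)) each [(array([ 462. , -275.3]), np.float64(0.838))]
disc_copper both (array([ 463.5, -273.5]), np.float64(0.836)) each [(array([ 463.5, -273.5]), np.float64(0.836))]
```

View pics/m4.png

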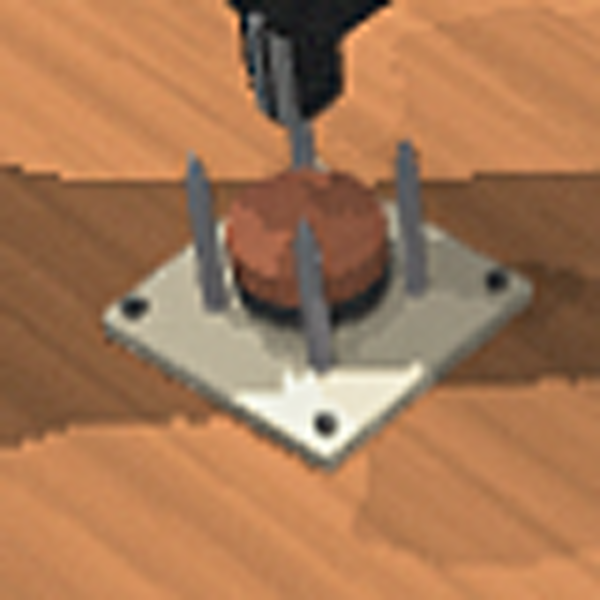

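Copper on steel, flat between the posts (crop ~310,230); shut fingertips at ~300,120.

```bash
python3 -m inch '[[0,[0.3,0.3,10],0],[0,[0,0,10],0],[0,[0,0,8],0],[0,[0,0,3],0],[0,[0,0,0],0],[0,[0,0,0],0]]';python3 -m inch '[[0,[0,0,2],0],[0,[0,0,2],0],[0,[0,0,0],0]]';python3 -m inch '[[0,[0,0,2],0],[0,[0,0,2],0],[0,[0,0,0],0]]'
```

```text
time_s: 49.55
eef_pos: [0.4605, -0.2772, 0.0209]
ee_rot: [3.138, 0.156, 0.0]
contact_force: [0.4, 0.3, -1.3]
gripper_width: -0.006
gripper_force: 0.0
time_s: 49.85
eef_pos: [0.4602, -0.277, 0.0167]
ee_rot: [-3.137, -0.156, 0.0]
contact_force: [0.4, -0.7, -0.6]
gripper_width: -0.006
gripper_force: 0.0
time_s: 50.15
eef_pos: [0.4601, -0.2769, 0.0125]
ee_rot: [-3.137, -0.156, 0.001]
contact_force: [-1.0, -0.5, 0.1]
gripper_width: -0.001
gripper_force: 0.0
```

```bash
for i in 1; do python3 -m inch '[[0,[0,0,1],0],[0,[0,0,1],0],[0,[0,0,0],0]]'; python3 -m inch '[[0,[0,0,1],0],[0,[0,0,1],0],[0,[0,0,0],0]]'; python3 -m inch '[[0,[0,0,1],0],[0,[0,0,1],0],[0,[0,0,0],0]]'; done
```

```text
time_s: 50.45
eef_pos: [0.4603, -0.277, 0.0108]
ee_rot: [-3.138, -0.156, 0.0]
contact_force: [-0.6, 0.4, 0.0]
gripper_width: 0.005
gripper_force: 0.0
time_s: 50.75
eef_pos: [0.4602, -0.277, 0.0087]
ee_rot: [-3.137, -0.156, 0.0]
contact_force: [-0.1, -0.2, 0.3]
gripper_width: 0.001
gripper_force: 0.0
time_s: 51.05
eef_pos: [0.4605, -0.2772, 0.0082]
ee_rot: [-3.137, -0.157, 0.001]
contact_force: [-4.1, 2.9, 10.3]
gripper_width: 0.006
gripper_force: 5.2
```

```bash
python3 -m inch '[[0,[0,0,1],0],[0,[0,0,1],0],[0,[0,0,1],0],[0,[0,0,0],0],[0,[0,0,0],0]]'
```

```text
time_s: 51.55
eef_pos: [0.4607, -0.2775, 0.0079]
ee_rot: [-3.137, -0.157, 0.003]
contact_force: [-11.1, 8.1, 30.8]
gripper_width: -0.001
gripper_force: 15.5
```

Solid at 31 N: stack fully down. Now back to the cans.

```bash
python3 -m inch '[[0,[0,0,-4],0],[0,[0,0,-20],0],[0.3,[0,0,-45],0],[0.7,[0,0,-45],0],[1,[0,0,-45],0],[1,[0,-20,-20],0],[1,[0,-40,0],0],[1,[0,-46,0],0],[1,[0,-46,0],0],[1,[0,-46,0],0]]'; python3 -m inch '[[1,[0,-46,0],0],[1,[0,-46,0],0],[1,[0,-46,0],0],[1,[0,-40,0],0],[1,[0,-20,0],0],[1,[0,0,0],0],[1,[0,0,0],0]]';  python3 - <<'E'
from h import *
ps=[imaging.snapshot(n) for n in('scene','top')]
for p in ps:
  each([p],'can_white',CAN(.004),[461,232]); each([p],'can_red',CAN(.004),[453,331.5])
  each([p],'circle_white',np.vstack([ring(.032,.006),ring(.032,.009)]),[496,-61])
  each([p],'circle_red',np.vstack([ring(.032,.006),ring(.032,.009)]),[482,38])
to(461,232,180,7.8)
E
```

```text
time_s: 52.55
eef_pos: [0.4401, -0.0786, 0.1829]
ee_rot: [3.138, 0.155, 0.001]
contact_force: [0.6, -0.2, -0.6]
gripper_width: 0.999
gripper_force: 0.0
time_s: 53.25
eef_pos: [0.4209, 0.1168, 0.1828]
ee_rot: [3.137, 0.158, -0.0]
contact_force: [1.1, -0.1, 1.6]
gripper_width: 0.999
gripper_force: 0.0
can_white both (array([461.3, 232.1]), np.float64(0.954)) each [(array([461.3, 232.1]), np.float64(0.954))]
can_red both (array([452.2, 332. ]), np.float64(0.947)) each [(array([452.2, 332. ]), np.float64(0.947))]
circle_white both (array([496., -61.]), np.float64(nan)) each []
circle_red both (array([481.9,  37.8]), np.float64(0.964)) each [(array([481.9,  37.8]), np.float64(0.964))]
can_white both (array([461., 232.]), np.float64(nan)) each []
can_red both (array([453.4, 332.2]), np.float64(0.921)) each [(array([453.4, 332.2]), np.float64(0.921))]
circle_white both (array([497.1, -61.1]), np.float64(0.937)) each [(array([497.1, -61.1]), np.float64(0.937))]
circle_red both (array([483.5,  37.9]), np.float64(0.724)) each [(array([483.5,  37.9]), np.float64(0.724))]
yaw -2.1 then shift x 55.2 y -108.9 z 2.9 | cur ang 5.7 tilt 0.00 pos [421.  116.6 182.9]h.py:44: RuntimeWarning: invalid value encountered in scalar divide
  return np.round(r.x,1),round(-r.fun/len(views),3)
```

```bash
python3 -m inch '[[1,[0,0,0],-2.1],[1,[11,-22,0],0],[1,[20,-40,0],0],[1,[16,-31,0],0],[0.85,[8,-15.5,0],0],[0.85,[0.5,-0.4,0],0],[0.85,[0,0,0],0],[0.85,[0,0,0],0]]';python3 -c "
from h import *
to(461.5,231.8,50,7.8)"
```

```text
time_s: 54.55
eef_pos: [0.4609, 0.2315, 0.1828]
ee_rot: [3.134, 0.213, -0.001]
contact_force: [0.8, -0.6, -1.0]
gripper_width: 0.848
gripper_force: 0.0
yaw -0.0 then shift x 0.6 y -0.2 z 132.8 | cur ang 7.8 tilt 0.03 pos [460.9 231.5 182.8]
```

```bash
python3 -m inch '[[0.85,[0.5,-0.2,25],0],[0.85,[0,0,35],0],[0.85,[0,0,35],0],[0.85,[0,0,20],0],[0.85,[0,0,12],0],[0.85,[0,0,5],0],[0.85,[0,0,0],0],[0.85,[0,0,0],0]]'; python3 -m inch '[[0.7,[0,0,0],0],[0.6,[0,0,0],0],[0.55,[0,0,0],0],[0.5,[0,0,0],0],[0.4,[0,0,0],0],[0.4,[0,0,0],0],[0.4,[0,0,0],0]]' 40; python3 -c "
from h import *
to(496.4,-61.1,120,7.8)"
```

```text
time_s: 55.35
eef_pos: [0.4627, 0.2328, 0.0522]
ee_rot: [-3.134, -0.214, -0.004]
contact_force: [-0.2, -0.5, 0.4]
gripper_width: 0.849
gripper_force: 0.0
time_s: 56.05
eef_pos: [0.4626, 0.2328, 0.0522]
ee_rot: [-3.134, -0.214, -0.003]
contact_force: [-1.1, -0.5, 4.8]
gripper_width: 0.56
gripper_force: 41.5
yaw 0.0 then shift x -6.4 y 295.8 z -67.8 | cur ang 7.8 tilt 0.11 pos [462.6 232.8  52.2]
```

```bash
python3 -m inch '[[0.4,[0,0,-8],0],[0.4,[0,0,-20],0],[0.4,[0,0,-25],0],[0.4,[0,0,-12],0],[0.4,[0,0,0],0],[0.4,[-0.5,12,0],0],[0.4,[-0.5,26,0],0],[0.4,[-0.8,38,0],0],[0.4,[-0.8,38,0],0],[0.4,[-0.8,38,0],0]]'; python3 -m inch '[[0.4,[-0.8,38,0],0],[0.4,[-0.7,38,0],0],[0.4,[-0.6,36,0],0],[0.4,[-0.4,22,0],0],[0.4,[0,9.5,0],0],[0.4,[0,0,0],0],[0.4,[0,0,0],0],[0.4,[0,0,0],0]]'
python3 - <<'E'
from h import *
to(496.4,-61.1,57.2,7.8)
z=bot.get_state()["eef_pos"][2]-.0482
ps=[imaging.snapshot(n) for n in('scene','top')]
for p in ps: each([p],'can_white',CAN(z),[496,-61])
E
```

```text
time_s: 57.05
eef_pos: [0.4774, 0.0796, 0.1141]
ee_rot: [-3.134, -0.214, 0.005]
contact_force: [0.0, -0.3, -2.6]
gripper_width: 0.557
gripper_force: 42.2
time_s: 57.85
eef_pos: [0.4954, -0.0598, 0.1154]
ee_rot: [-3.134, -0.216, 0.001]
contact_force: [0.1, -0.1, -2.9]
gripper_width: 0.561
gripper_force: 42.3
yaw 0.1 then shift x 0.8 y 1.4 z 58.2 | cur ang 7.9 tilt 0.06 pos [495.4 -59.8 115.4]
can_white both (array([494.2, -60. ]), np.float64(0.893)) each [(array([494.2, -60. ]), np.float64(0.893))]
can_white both (array([496., -61.]), np.float64(nan)) each []h.py:44: RuntimeWarning: invalid value encountered in scalar divide
  return np.round(r.x,1),round(-r.fun/len(views),3)
```

```bash
python3 -m inch '[[0.4,[1.8,1,10],0],[0.4,[0,0,18],0],[0.4,[0,0,15],0],[0.4,[0,0,8],0],[0.4,[0,0,3],0],[0.4,[0,0,0],0],[0.4,[0,0,0],0],[0.4,[0,0,0],0]]'
python3 - <<'E'
from h import *
to(497.4,-61.1,57.2,7.8)
z=bot.get_state()["eef_pos"][2]-.0482
p=imaging.snapshot('scene'); each([p],'can_white',CAN(z),[496,-61])
E
```

```text
time_s: 58.85
eef_pos: [0.4985, -0.0619, 0.0627]
ee_rot: [3.134, 0.214, 0.002]
contact_force: [-0.1, -0.5, -2.9]
gripper_width: 0.559
gripper_force: 42.3
yaw 0.0 then shift x -1.0 y -1.0 z 5.5 | cur ang 7.8 tilt 0.09 pos [498.5 -61.9  62.7]
can_white both (array([498.4, -61.4]), np.float64(0.871)) each [(array([498.4, -61.4]), np.float64(0.871))]
```

```bash
python3 -m inch '[[0.4,[-1.4,-0.6,1],0],[0.4,[0,0,1.5],0],[0.4,[0,0,1],0],[0.4,[0,0,1],0],[0.4,[0,0,0],0],[0.4,[0,0,0],0]]'; python3 -m inch '[[0.4,[0,0,0.7],0],[0.4,[0,0,0],0],[0.4,[0,0,0],0]]'
```

```text
time_s: 59.55
eef_pos: [0.4963, -0.0613, 0.0573]
ee_rot: [-3.134, -0.214, 0.0]
contact_force: [0.3, 0.2, -2.9]
gripper_width: 0.56
gripper_force: 42.3
time_s: 59.85
eef_pos: [0.4968, -0.0613, 0.0573]
ee_rot: [3.134, 0.214, 0.001]
contact_force: [-0.9, 0.1, 3.8]
gripper_width: 0.561
gripper_force: 42.9
```

Touching down. Release, retract, go for the red can.

```bash
python3 -m inch '[[0.62,[0,0,0],0],[0.7,[0,0,0],0],[0.8,[0,0,0],0],[0.85,[0,0,0],0],[0.85,[0,0,-20],0],[0.85,[0,0,-40],0],[0.85,[0,0,-40],0],[0.85,[0,0,-30],0],[0.85,[0,0,0],0]]';python3 - <<'E'
from h import *
ps=[imaging.snapshot(n) for n in('scene','top')]
for p in ps:
  each([p],'can_white',CAN(.009),[496,-61]); 
each(ps,'can_red',CAN(.004),[453,332])
to(452.8,332,187,7.8)
E
```

```text
time_s: 60.75
eef_pos: [0.4995, -0.0624, 0.1922]
ee_rot: [3.13, 0.214, 0.015]
contact_force: [1.1, -1.1, 0.1]
gripper_width: 0.854
gripper_force: 0.0
can_white both (array([495.8, -60.9]), np.float64(0.953)) each [(array([495.8, -60.9]), np.float64(0.953))]
can_white both (array([496., -61.]), np.float64(nan)) each []
can_red both (array([452.7, 332. ]), np.float64(0.962)) each [(array([453.1, 331.7]), np.float64(0.969)), (array([452.9, 332. ]), np.float64(0.958))]
yaw 0.0 then shift x 11.2 y -395.1 z -2.1 | cur ang 7.8 tilt 0.19 pos [495.3 -60.9 184.9]h.py:44: RuntimeWarning: invalid value encountered in scalar divide
  return np.round(r.x,1),round(-r.fun/len(views),3)
```

```bash
python3 -m inch '[[0.85,[1,-20,0],0],[0.85,[1,-44,0],0],[0.85,[1.2,-46,0],0],[0.85,[1.4,-46,0],0],[0.85,[1.4,-46,0],0],[0.85,[1.4,-46,0],0],[0.85,[1.4,-46,0],0],[0.85,[1,-46,0],0],[0.85,[1,-35,0],0],[0.85,[0.4,-19,0],0]]'; python3 -m inch '[[0.85,[0,0,0],0],[0.85,[0,0,0],0],[0.85,[0,0,0],0]]';python3 -c "
from h import *
to(452.8,332,50,7.8)"
```

```text
time_s: 62.05
eef_pos: [0.4525, 0.3329, 0.1852]
ee_rot: [3.134, 0.218, -0.004]
contact_force: [0.2, -0.2, 0.3]
gripper_width: 0.849
gripper_force: 0.0
time_s: 62.35
eef_pos: [0.4539, 0.3296, 0.1861]
ee_rot: [3.134, 0.212, -0.002]
contact_force: [0.1, 0.4, -1.3]
gripper_width: 0.853
gripper_force: 0.0
yaw -0.1 then shift x -0.8 y -2.5 z 136.1 | cur ang 7.7 tilt 0.07 pos [453.9 329.6 186.1]
```

```bash
python3 -m inch '[[0.85,[-1,-1.8,25],0],[0.85,[0,0,35],0],[0.85,[0,0,35],0],[0.85,[0,0,23],0],[0.85,[0,0,12],0],[0.85,[0,0,5],0],[0.85,[0,0,0],0],[0.85,[0,0,0],0]]'; python3 -m inch '[[0.7,[0,0,0],0],[0.6,[0,0,0],0],[0.55,[0,0,0],0],[0.5,[0,0,0],0],[0.4,[0,0,0],0],[0.4,[0,0,0],0],[0.4,[0,0,0],0]]' 40; python3 -c "
from h import *
to(482.6,38.2,117,7.8)"
```

```text
time_s: 63.15
eef_pos: [0.4539, 0.3326, 0.0532]
ee_rot: [-3.133, -0.213, -0.004]
contact_force: [-0.0, 0.8, 0.2]
gripper_width: 0.846
gripper_force: 0.0
time_s: 63.85
eef_pos: [0.4537, 0.3325, 0.0531]
ee_rot: [-3.134, -0.214, -0.003]
contact_force: [-0.9, -2.3, 5.3]
gripper_width: 0.56
gripper_force: 41.6
yaw 0.0 then shift x -11.3 y 295.5 z -63.9 | cur ang 7.8 tilt 0.12 pos [453.7 332.5  53.1]
```

```bash
python3 -m inch '[[0.4,[0,0,-8],0],[0.4,[0,0,-20],0],[0.4,[0,0,-25],0],[0.4,[0,0,-12],0],[0.4,[0,0,0],0],[0.4,[-0.5,12,0],0],[0.4,[-1,26,0],0],[0.4,[-1.4,38,0],0],[0.4,[-1.4,38,0],0],[0.4,[-1.4,38,0],0]]'; python3 -m inch '[[0.4,[-1.4,38,0],0],[0.4,[-1.4,38,0],0],[0.4,[-1.2,36,0],0],[0.4,[-0.8,22,0],0],[0.4,[0,9.5,0],0],[0.4,[0,0,0],0],[0.4,[0,0,0],0],[0.4,[0,0,0],0]]'; python3 -c "
from h import *
to(483.4,38.2,58.1,7.8)"
```

```text
time_s: 64.85
eef_pos: [0.4661, 0.1787, 0.1147]
ee_rot: [3.134, 0.214, -0.005]
contact_force: [0.3, -0.2, -2.9]
gripper_width: 0.561
gripper_force: 42.5
time_s: 65.65
eef_pos: [0.482, 0.039, 0.1163]
ee_rot: [-3.134, -0.216, 0.001]
contact_force: [0.4, 0.1, -3.0]
gripper_width: 0.559
gripper_force: 42.5
yaw 0.1 then shift x 1.3 y 1.0 z 58.2 | cur ang 7.9 tilt 0.06 pos [482.   39.  116.3]
```

```bash
python3 -m inch '[[0.4,[0.6,0.3,10],0],[0.4,[0,0,18],0],[0.4,[0,0,15],0],[0.4,[0,0,8],0],[0.4,[0,0,3],0],[0.4,[0,0,0],0],[0.4,[0,0,0],0],[0.4,[0,0,0],0]]'
python3 - <<'E'
from h import *
to(483.4,38.2,58.1,7.8)
z=bot.get_state()["eef_pos"][2]-.0491
p=imaging.snapshot('scene'); each([p],'can_red',CAN(z),[483,38])
E
```

```text
time_s: 66.45
eef_pos: [0.4838, 0.0378, 0.0635]
ee_rot: [3.134, 0.214, 0.003]
contact_force: [-0.3, -0.2, -3.8]
gripper_width: 0.56
gripper_force: 42.5
yaw 0.0 then shift x -0.3 y -0.5 z 5.4 | cur ang 7.8 tilt 0.09 pos [483.8  37.8  63.5]
can_red both (array([483.5,  37.9]), np.float64(0.94)) each [(array([483.5,  37.9]), np.float64(0.94))]
```

```bash
python3 -m inch '[[0.4,[-0.2,-0.3,1],0],[0.4,[0,0,1.5],0],[0.4,[0,0,1],0],[0.4,[0,0,1],0],[0.4,[0,0,0],0],[0.4,[0,0,0],0]]'; python3 -m inch '[[0.4,[0,0,0.7],0],[0.4,[0,0,0],0],[0.4,[0,0,0],0]]'
```

```text
time_s: 67.15
eef_pos: [0.4829, 0.0381, 0.0582]
ee_rot: [-3.134, -0.214, -0.0]
contact_force: [0.8, 0.1, -3.4]
gripper_width: 0.563
gripper_force: 42.6
time_s: 67.45
eef_pos: [0.4834, 0.0381, 0.0581]
ee_rot: [3.134, 0.214, 0.002]
contact_force: [-0.4, 0.0, 3.0]
gripper_width: 0.557
gripper_force: 43.1
```

```bash
python3 -m inch '[[0.62,[0,0,0],0],[0.7,[0,0,0],0],[0.8,[0,0,0],0],[0.85,[0,0,0],0],[0.85,[0,0,-20],0],[0.85,[0,0,-40],0],[0.85,[0,0,-40],0],[0.85,[0,0,-30],0],[0.85,[0,-10,0],0],[0.85,[0,-30,0],0]]'; python3 -m inch '[[0.85,[0,-40,0],0],[0.85,[0,-40,0],0],[0.85,[0,-40,0],0],[0.85,[0,-20,0],0],[0.85,[0,0,0],0],[0.85,[0,0,0],0]]'
python3 - <<'E'
from h import *
ps=[imaging.snapshot(n) for n in('scene','top')]
each(ps,'can_white',CAN(.009),[496,-61]); each(ps,'can_red',CAN(.009),[482.5,38])
save(ps[0],"end"); a=ps[0]["frame"][70:270,230:450,::-1]; cv2.imwrite("pics/e.png",cv2.resize(a,(660,600),interpolation=2))
print(bot.get_state()["eef_pos"])
E
```

```text
time_s: 68.45
eef_pos: [0.4782, 0.077, 0.1884]
ee_rot: [3.134, 0.209, 0.004]
contact_force: [0.1, 0.9, -1.4]
gripper_width: 0.849
gripper_force: 0.0
time_s: 69.05
eef_pos: [0.4578, 0.2164, 0.1865]
ee_rot: [3.134, 0.215, -0.002]
contact_force: [0.7, 0.8, 0.2]
gripper_width: 0.852
gripper_force: 0.0
can_white both (array([495.7, -61.3]), np.float64(0.953)) each [(array([496.4, -60.7]), np.float64(0.962)), (array([496.2, -62.4]), np.float64(0.958))]
can_red both (array([483.1,  37.2]), np.float64(0.941)) each [(array([482.5,  37.3]), np.float64(0.949)), (array([483.4,  36.9]), np.float64(0.939))]
[0.45860951 0.21565804 0.18744745]
```

View pics/e.png

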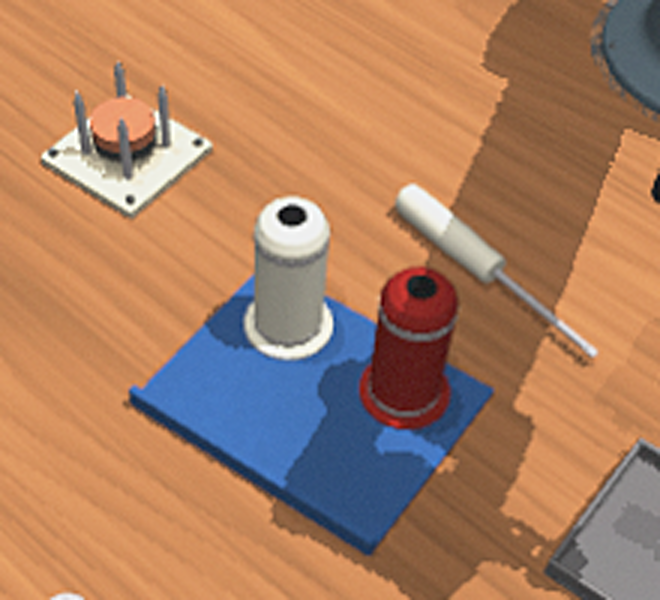

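The picture shows the white can (crop ~290,280) and red can (~410,350) upright and centred on their own circles. The copper disc is on top of the stack in the magazine (~123,125), and the tools are untouched.

```bash
python3 -c "
from cell import bot
print(bot.job_done())"
```

```text
the job is handed in; nothing more can be done
None
```

The job is done and handed in at about 69 s: the steel disc then the copper disc are in the magazine and pressed to the hard stop, both cans stand upright on their own circles (about 1 mm off centre in the camera fits), and the wrench and screwdriver were not touched.

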